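# Show the heavier specimen jar in front of the photo backdrop

## Robot

A 6-joint arm with a two-finger parallel gripper is mounted at the origin on a cart in front of the work surface, level with it; the furniture and walls round the work are solid. World frame = base frame: x ahead of the robot, y to its left, z up, the work surface at z = 0. Lengths are in m, angles in degrees, forces in N, time in s.
With the tool pointing down it reaches from about 0.25 to 0.725 m from the base axis. Payload 9.7 kg.
Tool frame: the origin (TCP) lies midway between the tips of the shut fingers; the grasp point (between the pads) lies 19 mm behind it (bot.pinch_z is the distance from the TCP to the grasp point, in m); z points along the fingers, y is the direction in which the jaws open and shut (so a half turn about z gives the same grasp; the last joint's range is limited). The gripper opens to 85 mm and grips with 20 to 120 N. Pads are 22 mm wide; open, the fingers measure 114 mm over their backs; the gripper's body (76 mm by 85 mm) begins 54 mm behind the grasp point. The pads swing forward as they close: fully open they stand 13 mm farther back than shut.
Start: joints at [63.656, 4.979, 10.078, 95.1, 0, 90], TCP at [0.244, 0.493, 0.193] pointing down, gripper open.
Joint ranges: [-179.16, 179.16], [-48.56, 103.87], [-65.8, 70.77], [-126.05, 130.52], [-82.76, 87.17], [-180, 180]. Speed limits (degrees/s): [127.2, 127.2, 147.25, 180, 180, 180].

## Interface

Orientations are given as [roll, pitch, yaw] about the fixed x, y, z axes, in that order (R = Rz(yaw) Ry(pitch) Rx(roll)).
In Python, from workcell import bot, imaging gives the robot as it stands.
- The arm moves only by the tool servo_tool, never from a script. Its argument "moves" is a list that holds one entry, the list of rows, each a list of 7 numbers: the turn, a rotation vector about the tool's x, y, z in rad, then the shift along the tool's x, y, z in cm, then the finger opening in cm, from 0 to 8.54. A call has 1 to 12 rows; each row shifts and turns the pose as measured when the row begins, along the tool's axes as they then stand; what a row does not reach is not made up. A row lasts 1/12 s, in which the tool goes at most 41.7 mm and 7.16 degrees, less where a joint would pass 70% of its speed; a pose out of reach is approached as far as the arm can. A call is refused whole if a number of a shift passes 4.17 or a number of a turn 0.125, either way. A call with a gripper value outside its range is refused whole. The fingers move at their own pace and stop on an object; "force" is the grip in N (left out, the last holds). Time passes only in rows, so rows that do not move let the fingers close. It gives the time, the measured TCP pose, the force and the opening at its end, in the units of the state.
- bot.get_obs(): the state, without advancing time (a new reading comes with each control period).
- imaging.camera(name): name is "side" or "top"; returns the picture (384x512x3 uint8, blue, green, red); there is no depth.
- imaging.calibration(name): a dict with "fx", "fy", "cx", "cy" (pixels), "camera_from_world" (4x4, takes a point from world to camera coordinates). Camera axes: x right, y down, z forward; pixel columns grow to the right and rows downward; lengths in m; the calibration is good to about 2 mm. A picture is of the moment at which its call begins. calibration takes no time and is no camera call.
- bot.job_done(): hands the job in, once; it reports no verdict.
The state is a dict: "time": time; "q": joint angles; "qd": joint speeds; "joint_efforts": joint torques, N m; "ee_pos": TCP position; "tcp_rot": TCP orientation; "wrist_force": force on the tool from outside, world axes, zero at the start; "torque": the same for the moment, N m; "opening": finger opening in m.
Only numpy, scipy, OpenCV 4.12 (cv2) and the standard library are available. Lean on these libraries where they do the work, as an engineer would, in place of code of your own. Each camera call takes 0.05 s, during which the arm holds its last target.

## Task

Fold the white backdrop board of the photo stand up until it stands square upright on its base, and leave it so. Then lift the two white jars with red lids in turn off the blue tray, keeping them upright, to feel which is heavier, and stand the lighter one back on the tray. Finish while holding the heavier one upright and still, a few centimetres above the round mark in front of the board: do not put it down or let it go, and leave the other things alone.

Things in the scene. Friction and masses are not known exactly. Their poses are not given: they have to be found in the camera images.
- photo_stand: photo stand fixed to the bench: an aluminium base plate 220 (x) x 240 (y) x 10 mm thick, with a white board hinged across its rear. Origin at the centre of the underside of the plate, on the bench; its x axis points level from the front of the plate to the rear (away from the robot, turned by the stand's yaw), y along the hinge, z up.
- photo_mark (a point): centre of the round mark (black ring 64 mm across with a dot) on the upper face of the base plate, 20 mm in front of the plate's centre, 105 mm in front of the board's hinge and 10 mm above the bench; axes as photo_stand
- backdrop_axis (a point): middle of the hinge axis of the board, 85 mm behind the plate's centre and 18 mm above the bench; axes as photo_stand; the hinge runs along y
- backdrop_edge (a point): middle of the free edge of the board (it has a grey strip), 130 mm from the hinge axis. The board is 200 mm wide (along the hinge) and 6 mm thick (8 mm at the strip), centred on the line from the hinge to this point
- backdrop (a joint): angle of the board about its hinge, rad: 0 = folded forward flat over the plate, 1.571 = square upright, up to 2.1 = leaning back. Starts half raised (0.55 to 0.95), leaning over the plate towards the robot. The hinge is stiff (0.2 N m of friction): the board stays where it is left; pushed at the free edge it takes about 2 to 5 N
- wash_centre (a point): bystander, to be left alone: loose white wash bottle with a red top and bent red spout, 64 x 100 x 202 mm; point 100 mm above its underside
- glass_bottle_centre (a point): bystander, to be left alone: loose small clear bottle with a blue cap, 56 mm in diameter, 105 mm tall; point 52 mm above its underside
- vial_centre (a point): bystander, to be left alone: loose vial with a yellow cap, 27 mm in diameter, 56 mm tall; point 28 mm above its underside
- tray: blue tray fixed to the bench, 160 (x) x 340 (y) x 14 mm, floor and rim 4 mm thick, in which the two jars stand on the floor 4 mm above the bench. Origin at the centre of its underside, z up, y along its length
- jar_1_centre (a point): centre, half-way up (46 mm above the underside), of one of two look-alike closed white jars with a blue band and a red lid: body 56 mm in diameter, lid 54 (the top 12 mm), 92 mm tall, upright in the tray; z is its long axis. Grip it across from above, 30 to 80 mm above its foot. By what is inside, one jar weighs about 0.2 kg and the other 0.5 to 0.7 kg; which is which changes and cannot be seen
- jar_2_centre (a point): the same point of the other jar, of the same size and look; 46 mm above its underside
- jar_1: the jar of jar_1_centre; origin at the centre of its underside
- jar_2: the jar of jar_2_centre; origin at the centre of its underside
Not all that is in view belongs to the job. Leave any yellow look-alike of the jar_2 alone. What is shaped like the jar_1 but yellow is not meant.

How it is judged (in metres and radians):
On the way, in this order (a step that is already met when the one before it is completed fails the run):
1. the board has been folded square upright (value of joint backdrop between 1.43 and 1.71 rad), for 0.2 s.
2. the lighter jar is lifted while the heavier (over 3.5 N) stands in the tray (((height (world z) of jar_2_centre above 0.068 m and contact force between the fingers and jar_2 above 1 N and contact force between jar_2 and tray below 0.1 N and contact force between jar_1 and tray above 3.5 N) or (height (world z) of jar_1_centre above 0.068 m and contact force between the fingers and jar_1 above 1 N and contact force between jar_1 and tray below 0.1 N and contact force between jar_2 and tray above 3.5 N))), for 0.2 s.
3. the lighter jar stands in the tray again, let go (((contact force between jar_2 and tray between 1 and 3.5 N and contact force between each of the arm, the fingers and jar_2 below 0.1 N and angle between jar_2's own z axis and vertical below 0.1 rad and contact force between jar_1 and tray above 3.5 N) or (contact force between jar_1 and tray between 1 and 3.5 N and contact force between each of the arm, the fingers and jar_1 below 0.1 N and angle between jar_1's own z axis and vertical below 0.1 rad and contact force between jar_2 and tray above 3.5 N))), for 0.2 s.
4. the heavier jar is lifted while the lighter stands in the tray (((contact force between jar_2 and tray between 1 and 3.5 N and contact force between each of the arm, the fingers and jar_2 below 0.1 N and angle between jar_2's own z axis and vertical below 0.1 rad and height (world z) of jar_1_centre above 0.068 m and contact force between the fingers and jar_1 above 1 N and contact force between jar_1 and tray below 0.1 N) or (contact force between jar_1 and tray between 1 and 3.5 N and contact force between each of the arm, the fingers and jar_1 below 0.1 N and angle between jar_1's own z axis and vertical below 0.1 rad and height (world z) of jar_2_centre above 0.068 m and contact force between the fingers and jar_2 above 1 N and contact force between jar_2 and tray below 0.1 N))), for 0.2 s.
At the end, for the whole second after the job is handed in: The heavier jar is held in the fingers, at rest, upright (0.2 rad), within 30 mm of the mark's centre, foot 12 to 120 mm above the plate, touching neither plate nor board; board at 1.571 within 0.14 rad; the lighter jar stands upright in the tray, let go (all of step 1 and ((contact force between jar_2 and tray between 1 and 3.5 N and contact force between each of the arm, the fingers and jar_2 below 0.1 N and angle between jar_2's own z axis and vertical below 0.1 rad and horizontal distance between jar_1_centre and photo_mark below 0.03 m and z of jar_1 in the frame of photo_mark between 0.012 and 0.12 m and angle between jar_1's own z axis and vertical below 0.2 rad and linear speed of jar_1 below 0.03 m/s and contact force between the fingers and jar_1 above 1 N and contact force between jar_1 and photo_stand below 0.1 N) or (contact force between jar_1 and tray between 1 and 3.5 N and contact force between each of the arm, the fingers and jar_1 below 0.1 N and angle between jar_1's own z axis and vertical below 0.1 rad and horizontal distance between jar_2_centre and photo_mark below 0.03 m and z of jar_2 in the frame of photo_mark between 0.012 and 0.12 m and angle between jar_2's own z axis and vertical below 0.2 rad and linear speed of jar_2 below 0.03 m/s and contact force between the fingers and jar_2 above 1 N and contact force between jar_2 and photo_stand below 0.1 N))); the arm keeps its last pose, push and grip.
It fails at once if a jar tipped over (more than 0.5 rad) (angle between any of jar_1, jar_2's own z axis and vertical above 0.5 rad).
It fails at once if a bystander (wash bottle, clear bottle or vial) moved more than 30 mm (distance of any of wash_centre, glass_bottle_centre, vial_centre from where it was at the start of the episode above 0.03 m).
It also fails if it takes over 72 s, if anything falls off the work surface, if the arm or the gripper's body presses on something with over 40 N, if the wrist force passes 120 N, or if a joint passes its speed limit or range.

## Working session

There is one attempt and no reset: what is moved stays moved. The work goes in short steps, Python scripts to look and compute and a tool call to move; the robot and the scene stay as the last step left them, time stands still between calls to the robot, and variables do not carry over. Pictures are saved under pics/ and viewed, and the job is handed in when it is done.

Besides the shell and the picture viewer there is one more tool, called as name(argument=value, ...), one argument or row to a line, values as JSON. servo_tool: Moves the arm, as the interface text tells. Its arguments: {"type":"object","properties":{"moves":{"type":"array","items":{"type":"array","items":{"type":"array","items":{"type":"number"}}}},"force":{"type":"number"}},"required":["moves"]}

```bash
ls; mkdir -p pics
python3 - <<'E'
from workcell import bot, imaging
import cv2
for n in ("side","top"):
    cv2.imwrite(f"pics/{n}0.png",imaging.camera(n))
    c=imaging.calibration(n);print(n,c)
print(bot.get_obs(),bot.pinch_z)
E
```

```text
pics
side {'fx': 371.8116037314128, 'fy': 371.8116037314128, 'cx': 258.29757386194, 'cy': 190.91861167870744, 'camera_from_world': array([[ 0.98978647, -0.14159989,  0.01649918, -0.53318385],
       [-0.04033243, -0.38915636, -0.92028834,  0.15763825],
       [ 0.13673349,  0.91022349, -0.39089277,  1.09864411],
       [ 0.        ,  0.        ,  0.        ,  1.        ]])}
top {'fx': 396.28691497100596, 'fy': 396.28691497100596, 'cx': 256.52328890960064, 'cy': 199.79459465793377, 'camera_from_world': array([[-0.01454   , -0.99983978,  0.01044007,  0.12324089],
       [-0.98820001,  0.01277695, -0.15263516,  0.55440881],
       [ 0.15247731, -0.0125362 , -0.98822746,  1.00578724],
       [ 0.        ,  0.        ,  0.        ,  1.        ]])}
{'time': 0.1, 'q': array([ 6.36539373e+01,  5.00749851e+00,  1.00386242e+01,  9.50982539e+01,
       -7.27912143e-04,  8.99982035e+01]), 'qd': array([-0.0833329 , -0.01793852,  0.06056885, -0.12270776,  0.0280452 ,
       -0.15814982]), 'joint_efforts': array([ 7.96799418e-05, -5.21560371e+01,  4.65654802e+01,  1.59467943e-02,
       -4.74873696e-05,  5.57099966e-06]), 'ee_pos': array([0.24398129, 0.49265184, 0.19285499]), 'tcp_rot': array([-1.79932872e+02,  7.25806868e-04,  1.53655735e+02]), 'wrist_force': array([ 0.01025619, -0.36067749,  0.44840602]), 'torque': array([0.04573524, 0.05816035, 0.00299485]), 'opening': 0.08517056853454512} 0.0187
```

View pics/side0.png

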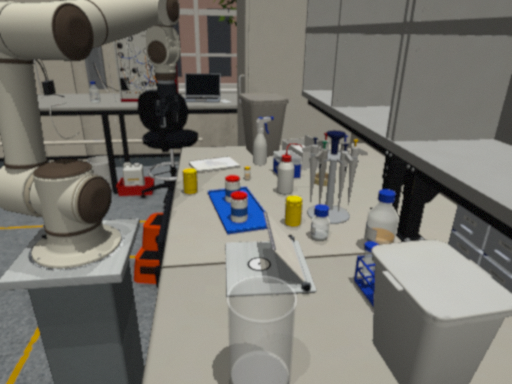

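View pics/top0.png

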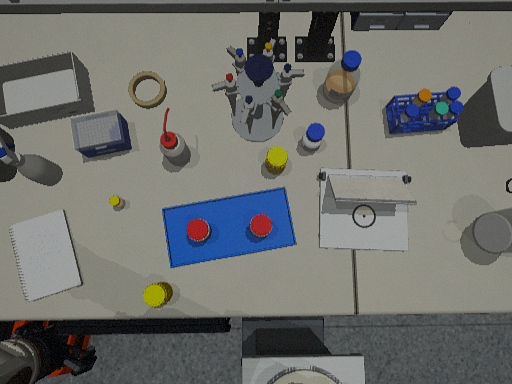

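```bash
cat > h.py <<'E'
import numpy as np, cv2
from workcell import bot, imaging
def ray(n,u,v):
    c=imaging.calibration(n);T=np.array(c["camera_from_world"]);R=T[:3,:3];o=-R.T@T[:3,3]
    d=R.T@np.array([(u-c["cx"])/c["fx"],(v-c["cy"])/c["fy"],1]);return o,d/np.linalg.norm(d)
def onz(n,u,v,z):
    o,d=ray(n,u,v);return o+d*(z-o[2])/d[2]
def proj(n,p):
    c=imaging.calibration(n);T=np.array(c["camera_from_world"]);q=T[:3,:3]@np.array(p)+T[:3,3]
    return np.array([c["fx"]*q[0]/q[2]+c["cx"],c["fy"]*q[1]/q[2]+c["cy"]])
def blobs(img,kind,mina=30):
    h=cv2.cvtColor(img,cv2.COLOR_BGR2HSV);H,S,V=cv2.split(h)
    m={"red":((H<8)|(H>172))&(S>150)&(V>90),"yellow":(H>20)&(H<35)&(S>150)&(V>80),"blue":(H>100)&(H<125)&(S>150)&(V>80)}[kind].astype(np.uint8)
    n,l,s,c=cv2.connectedComponentsWithStats(m)
    return [(c[i].round(1).tolist(),int(s[i,4]),s[i,:4].tolist()) for i in range(1,n) if s[i,4]>mina]
E
python3 - <<'E'
from h import *
t=cv2.imread("pics/top0.png")
for k in("red","yellow","blue"):print(k,blobs(t,k))
for c,a,b in blobs(t,"red"): print(c,onz("top",*c,0.096).round(4))
s=cv2.imread("pics/side0.png")
print(blobs(s,"red"))
a=cv2.resize(t[150:280,150:430],None,fx=2.8,fy=2.8,interpolation=cv2.INTER_CUBIC);cv2.imwrite("pics/c1.png",a)
a=cv2.resize(s[160:300,180:360],None,fx=4,fy=4,interpolation=cv2.INTER_CUBIC);cv2.imwrite("pics/c2.png",a)
E
```

```text
red [([229.1, 76.4], 32, [226, 74, 7, 6]), ([167.4, 135.3], 206, [160, 109, 16, 38]), ([260.8, 224.5], 343, [251, 215, 21, 21]), ([197.0, 229.0], 346, [187, 219, 21, 21])]
yellow [([268.1, 45.4], 40, [265, 42, 7, 8]), ([276.7, 157.3], 375, [266, 147, 22, 23]), ([113.9, 200.5], 76, [109, 196, 11, 10]), ([154.7, 294.8], 434, [143, 283, 25, 24])]
blue [([351.7, 58.6], 242, [343, 51, 18, 17]), ([453.8, 92.7], 121, [448, 87, 13, 12]), ([436.8, 95.6], 45, [431, 93, 14, 9]), ([411.2, 113.9], 823, [386, 95, 72, 38]), ([456.0, 106.6], 128, [450, 101, 13, 13]), ([315.5, 131.2], 225, [307, 123, 18, 17]), ([1.9, 152.0], 39, [0, 148, 6, 9]), ([227.9, 226.6], 6471, [162, 187, 134, 80])]
[229.1, 76.4] [0.877  0.1837 0.096 ]
[167.4, 135.3] [0.718  0.3424 0.096 ]
[260.8, 224.5] [0.4855 0.1066 0.096 ]
[197.0, 229.0] [0.4765 0.2646 0.096 ]
[([286.2, 157.8], 51, [282, 154, 9, 8]), ([231.9, 178.0], 69, [226, 175, 13, 7]), ([133.9, 187.6], 309, [117, 177, 37, 19]), ([238.1, 195.0], 102, [231, 191, 16, 9])]
```

View pics/c1.png

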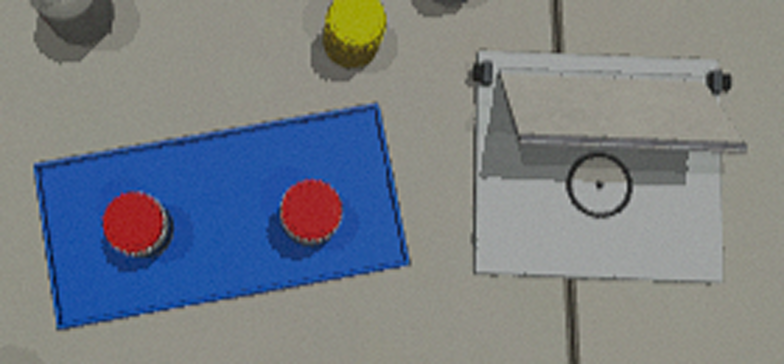

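View pics/c2.png

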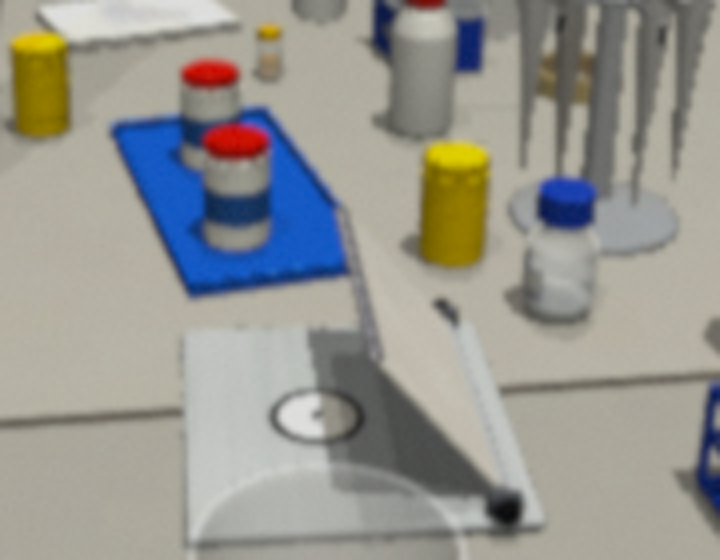

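Run:
```python
from h import *
f=lambda u,v:(150+u/2.8,150+v/2.8)
c=[onz("top",*f(*p),0.01) for p in [(477,50),(719,58),(721,282),(476,272)]]
print(np.round(c,4)); print("ctr",np.mean(c,0))
m=onz("top",*f(599,185),0.01);print("mark",m)
x=(c[0]+c[1]-c[2]-c[3])[:2];yx=np.degrees(np.arctan2(x[1],x[0]));
y=(c[0]+c[3]-c[1]-c[2])[:2];print("yaw",yx,np.degrees(np.arctan2(y[1],y[0]))-90)
print("side mark",onz("side",180+317/4,160+413/4,0.01))
yaw=np.radians(np.mean([yx,np.degrees(np.arctan2(y[1],y[0]))-90]))
X=np.array([np.cos(yaw),np.sin(yaw),0]);Y=np.array([-X[1],X[0],0]);Z=np.array([0,0,1])
h=m+105*X/1000;h[2]=.018;print("hinge",h)
for a in np.arange(.5,1.0,.05):
    e=h+.13*(-np.cos(a)*X+np.sin(a)*Z)
    r=[]
    for s in(.1,-.1):
        p=proj("top",e+s*Y);q=proj("side",e+s*Y)
        r+=[((p-150)*2.8).round(),((q-[180,160])*4).round()]
    print(round(a,2),e.round(3),r)
for u in(198,261): pass
# tray
t=cv2.imread("pics/top0.png");H,S,V=cv2.split(cv2.cvtColor(t,cv2.COLOR_BGR2HSV))
mm=((H>100)&(H<125)&(S>130)).astype(np.uint8);mm[:,:155]=0;mm[:,305:]=0;mm[:180]=0
k=max(cv2.findContours(mm,0,2)[0],key=cv2.contourArea);b=cv2.boxPoints(cv2.minAreaRect(k))
print(np.round([onz("top",*p,.014)[:2] for p in b],3))
```

```text
[[ 0.648  -0.0625  0.01  ]
 [ 0.637  -0.3019  0.01  ]
 [ 0.4175 -0.2878  0.01  ]
 [ 0.4304 -0.0531  0.01  ]]
ctr [ 0.53323552 -0.17632076  0.01      ]
mark [ 0.51247791 -0.17582949  0.01      ]
yaw -3.0801386646278104 -2.8787399647261225
side mark [ 0.5160908  -0.17497342  0.01      ]
hinge [ 0.61733597 -0.18128714  0.018     ]
0.5 [ 0.503 -0.175  0.08 ] [array([510., 182.]), array([288., 253.]), array([731., 191.]), array([314., 411.])]
0.55 [ 0.507 -0.176  0.086] [array([512., 178.]), array([293., 246.]), array([733., 186.]), array([319., 402.])]
0.6 [ 0.51  -0.176  0.091] [array([513., 173.]), array([298., 239.]), array([735., 182.]), array([325., 394.])]
0.65 [ 0.514 -0.176  0.097] [array([514., 168.]), array([303., 232.]), array([738., 177.]), array([332., 387.])]
0.7 [ 0.518 -0.176  0.102] [array([515., 163.]), array([309., 225.]), array([740., 172.]), array([339., 379.])]
0.75 [ 0.522 -0.176  0.107] [array([517., 157.]), array([315., 219.]), array([742., 166.]), array([346., 372.])]
0.8 [ 0.527 -0.177  0.111] [array([518., 151.]), array([322., 213.]), array([744., 160.]), array([354., 365.])]
0.85 [ 0.532 -0.177  0.116] [array([519., 145.]), array([329., 207.]), array([746., 154.]), array([363., 358.])]
0.9 [ 0.537 -0.177  0.12 ] [array([520., 139.]), array([336., 202.]), array([748., 148.]), array([371., 352.])]
0.95 [ 0.542 -0.177  0.124] [array([521., 133.]), array([343., 197.]), array([749., 141.]), array([380., 346.])]
[[0.539 0.377]
 [0.598 0.036]
 [0.438 0.012]
 [0.383 0.346]]
```

```bash
cat >> h.py <<'E'
from scipy.spatial.transform import Rotation as Ro
def plan(target,yaw,op,rows,maxr=12,slow=1.0):
    """open-loop rows from measured pose to target; tool pointing straight down"""
    o=bot.get_obs();p=o["ee_pos"].copy();R=Ro.from_euler("xyz",o["tcp_rot"],degrees=True)
    G=Ro.from_euler("xyz",[180,0,yaw],degrees=True)
    rv=(R.inv()*G).as_rotvec()
    print("dist",np.linalg.norm(np.array(target)-p),"turn",rv.round(3))
    out=[]
    for i in range(rows):
        rem=rows-i
        d=(np.array(target)-p)/rem
        s=R.inv().apply(d)*100; r=(R.inv()*G).as_rotvec()/rem
        row=[*r.round(3),*s.round(2),op];out.append([float(v) for v in row])
        p=p+R.apply(np.array(out[-1][3:6])/100);R=R*Ro.from_rotvec(out[-1][:3])
    for r in out:print(r,",")
def st():
    o=bot.get_obs();print({k:np.round(o[k],4).tolist() for k in("time","ee_pos","tcp_rot","wrist_force","torque","opening","q")})
E
python3 -c "
from h import *
plan([.45,-.176,.2],-3,0,24)"
```

```text
dist 0.699707113811364 turn [-0.000e+00  2.000e-03  2.734e+00]
[-0.0, 0.0, 0.114, -2.01, -2.12, -0.03, 0.0] ,
[-0.0, 0.0, 0.114, -2.23, -1.87, -0.03, 0.0] ,
[-0.0, 0.0, 0.114, -2.43, -1.61, -0.03, 0.0] ,
[-0.0, 0.0, 0.114, -2.6, -1.32, -0.03, 0.0] ,
[0.0, 0.0, 0.114, -2.73, -1.02, -0.03, 0.0] ,
[0.0, 0.0, 0.114, -2.83, -0.7, -0.03, 0.0] ,
[0.0, 0.0, 0.114, -2.89, -0.37, -0.03, 0.0] ,
[0.0, 0.0, 0.114, -2.92, -0.04, -0.03, 0.0] ,
[0.0, 0.0, 0.114, -2.9, 0.29, -0.03, 0.0] ,
[0.0, 0.0, 0.114, -2.85, 0.62, -0.03, 0.0] ,
[0.0, 0.0, 0.114, -2.76, 0.94, -0.03, 0.0] ,
[0.0, 0.0, 0.114, -2.63, 1.25, -0.02, 0.0] ,
[0.0, 0.0, 0.114, -2.48, 1.54, -0.03, 0.0] ,
[0.0, 0.0, 0.114, -2.29, 1.81, -0.02, 0.0] ,
[0.0, 0.0, 0.114, -2.06, 2.06, -0.03, 0.0] ,
[0.0, 0.0, 0.114, -1.82, 2.28, -0.02, 0.0] ,
[0.0, 0.0, 0.114, -1.55, 2.47, -0.03, 0.0] ,
[0.0, 0.0, 0.114, -1.25, 2.63, -0.02, 0.0] ,
[0.0, 0.0, 0.114, -0.95, 2.76, -0.03, 0.0] ,
[0.0, 0.0, 0.114, -0.63, 2.85, -0.02, 0.0] ,
[0.0, 0.0, 0.114, -0.3, 2.9, -0.03, 0.0] ,
[0.0, 0.0, 0.113, 0.03, 2.91, -0.02, 0.0] ,
[0.001, 0.0, 0.114, 0.36, 2.89, -0.03, 0.0] ,
[0.0, 0.001, 0.113, 0.69, 2.83, -0.03, 0.0] ,
```

servo_tool(
  moves=[
    [[0,0,0.114,-2.0,-2.1,0,0],[0,0,0.114,-2.2,-1.9,0,0],[0,0,0.114,-2.4,-1.6,0,0],[0,0,0.114,-2.6,-1.3,0,0],[0,0,0.114,-2.7,-1.0,0,0],[0,0,0.114,-2.8,-0.7,0,0],[0,0,0.114,-2.9,-0.4,0,0],[0,0,0.114,-2.9,0,0,0],[0,0,0.114,-2.9,0.3,0,0],[0,0,0.114,-2.9,0.6,0,0],[0,0,0.114,-2.8,0.9,0,0],[0,0,0.114,-2.6,1.2,0,0]],
  ],
  force=40,
)

```text
time: 1.1
ee_pos: [0.3374, 0.1455, 0.1875]
tcp_rot: [-179.8, 0.5, 72.2]
wrist_force: [1.6, 0.9, 0.7]
opening: 0.0
```

```bash
python3 -c "
from h import *
st();plan([.45,-.176,.2],-3,0,12)"
```

```text
{'time': 1.1, 'ee_pos': [0.3374, 0.1455, 0.1875], 'tcp_rot': [-179.7953, 0.5394, 72.2482], 'wrist_force': [1.5664, 0.8738, 0.6831], 'torque': [0.0091, -0.0654, 0.0276], 'opening': 0.0, 'q': [23.5653, -19.3434, -12.4453, 97.408, -0.2699, 131.3193]}
dist 0.34088015659754883 turn [0.003 0.01  1.313]
[0.0, 0.001, 0.109, -2.27, 1.71, -0.09, 0.0] ,
[0.0, 0.001, 0.109, -2.07, 1.95, -0.09, 0.0] ,
[0.0, 0.001, 0.11, -1.84, 2.16, -0.09, 0.0] ,
[0.0, 0.001, 0.109, -1.59, 2.35, -0.1, 0.0] ,
[0.0, 0.001, 0.11, -1.33, 2.51, -0.1, 0.0] ,
[0.0, 0.001, 0.109, -1.05, 2.64, -0.1, 0.0] ,
[0.0, 0.001, 0.11, -0.75, 2.74, -0.1, 0.0] ,
[0.0, 0.0, 0.109, -0.45, 2.8, -0.1, 0.0] ,
[0.001, 0.001, 0.11, -0.14, 2.83, -0.1, 0.0] ,
[0.0, 0.0, 0.109, 0.17, 2.83, -0.1, 0.0] ,
[0.001, 0.001, 0.11, 0.48, 2.8, -0.1, 0.0] ,
[0.0, 0.0, 0.109, 0.79, 2.73, -0.1, 0.0] ,
```

servo_tool(
  moves=[
    [[0,0.001,0.109,-2.3,1.7,-0.1,0],[0,0.001,0.109,-2.1,1.9,-0.1,0],[0,0.001,0.109,-1.8,2.2,-0.1,0],[0,0.001,0.109,-1.6,2.4,-0.1,0],[0,0.001,0.109,-1.3,2.5,-0.1,0],[0,0.001,0.109,-1.1,2.6,-0.1,0],[0,0.001,0.109,-0.8,2.7,-0.1,0],[0,0,0.109,-0.5,2.8,-0.1,0],[0,0.001,0.109,-0.1,2.8,-0.1,0],[0,0,0.109,0.2,2.8,-0.1,0],[0,0.001,0.109,0.5,2.8,-0.1,0],[0,0,0.109,0.8,2.7,-0.1,0]],
  ],
)

```text
time: 2.1
ee_pos: [0.4392, -0.197, 0.1987]
tcp_rot: [179.9, 0.1, -6.7]
wrist_force: [0.9, 0.6, -0.3]
opening: -0.0
```

```bash
python3 -c "
from h import *
st();plan([.485,-.178,.1],-3,0,10)"
```

```text
{'time': 2.1, 'ee_pos': [0.4392, -0.197, 0.1987], 'tcp_rot': [179.9141, 0.054, -6.6907], 'wrist_force': [0.8734, 0.6074, -0.2664], 'torque': [0.0503, 0.0022, 0.0281], 'opening': -0.0, 'q': [-24.0897, -4.2591, 1.3709, 95.6559, -0.0982, 162.601]}
dist 0.1104177562260231 turn [ 0.001  0.001 -0.064]
[0.0, 0.0, -0.006, 0.43, -0.24, 0.99, 0.0] ,
[0.0, 0.0, -0.006, 0.44, -0.24, 0.99, 0.0] ,
[0.0, 0.0, -0.007, 0.44, -0.24, 0.98, 0.0] ,
[0.0, 0.0, -0.006, 0.44, -0.24, 0.99, 0.0] ,
[0.0, 0.0, -0.007, 0.44, -0.23, 0.98, 0.0] ,
[0.0, 0.0, -0.006, 0.44, -0.23, 0.99, 0.0] ,
[0.0, 0.0, -0.007, 0.44, -0.23, 0.98, 0.0] ,
[0.0, 0.0, -0.006, 0.44, -0.22, 0.99, 0.0] ,
[0.001, 0.001, -0.007, 0.45, -0.22, 0.98, 0.0] ,
[0.0, 0.0, -0.006, 0.44, -0.22, 0.99, 0.0] ,
```

servo_tool(
  moves=[
    [[0,0,-0.011,0.7,-0.4,2.0,0],[0,0,-0.012,0.9,-0.4,2.0,0],[0,0,-0.012,0.9,-0.4,2.0,0],[0,0,-0.012,0.9,-0.4,2.0,0],[0,0,-0.012,0.9,-0.4,1.9,0],[0,0,0,0,0,0,0]],
  ],
)

```text
time: 2.6
ee_pos: [0.4857, -0.1884, 0.0936]
tcp_rot: [179.9, 0.2, -4.2]
wrist_force: [-0.7, 0.2, -0.2]
opening: -0.0
```

```bash
python3 -c "
from h import *
st()
cv2.imwrite('pics/s1.png',cv2.resize(imaging.camera('side')[130:310,150:390],None,fx=3,fy=3,interpolation=2))"
```

```text
{'time': 2.6, 'ee_pos': [0.4857, -0.1884, 0.0936], 'tcp_rot': [179.872, 0.156, -4.1885], 'wrist_force': [-0.6604, 0.1573, -0.2232], 'torque': [0.0057, -0.0199, 0.0347], 'opening': -0.0, 'q': [-21.0983, 0.2905, -5.8247, 83.9967, -0.1679, 163.0902]}
```

View pics/s1.png

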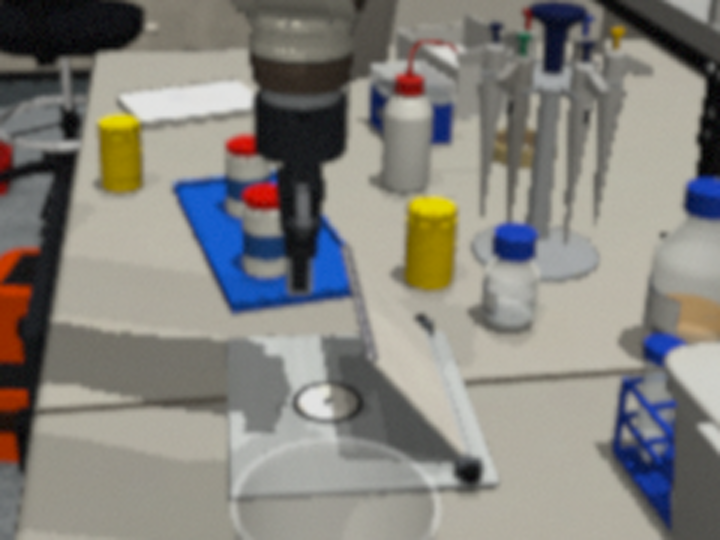

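servo_tool(
  moves=[
    [[0,0,0,1.0,0,0,0],[0,0,0,1.0,0,0,0],[0,0,0,1.0,0,0,0],[0,0,0,1.0,0,0,0],[0,0,0,1.0,0,0,0],[0,0,0,1.0,0,0,0],[0,0,0,1.0,0,0,0],[0,0,0,1.0,0,0,0],[0,0,0,0.8,0,0,0],[0,0,0,0.8,0,0,0],[0,0,0,0.5,0,0,0],[0,0,0,0,0,0,0]],
  ],
)

```text
time: 3.65
ee_pos: [0.5936, -0.2002, 0.1126]
tcp_rot: [179.6, -0.7, -4.5]
wrist_force: [0.4, -0.7, -0.3]
opening: 0.0
```

```bash
python3 -c "
from h import *
st()
cv2.imwrite('pics/s2.png',cv2.resize(imaging.camera('side')[160:300,210:360],None,fx=4,fy=4,interpolation=2))
cv2.imwrite('pics/t2.png',cv2.resize(imaging.camera('top')[130:270,300:440],None,fx=4,fy=4,interpolation=2))"
```

```text
{'time': 3.65, 'ee_pos': [0.5936, -0.2002, 0.1126], 'tcp_rot': [179.5699, -0.6906, -4.5067], 'wrist_force': [0.3523, -0.6735, -0.2819], 'torque': [0.0024, 0.0152, 0.0028], 'opening': 0.0, 'q': [-18.5078, 13.7976, 11.1016, 86.5298, -0.2503, 165.9998]}
```

View pics/s2.png

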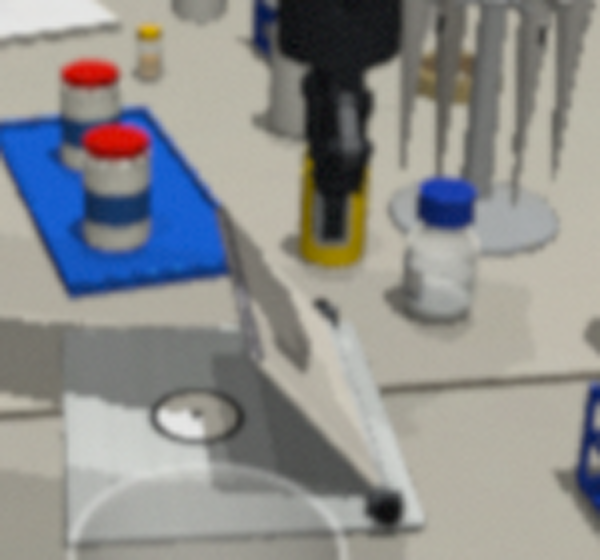

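View pics/t2.png

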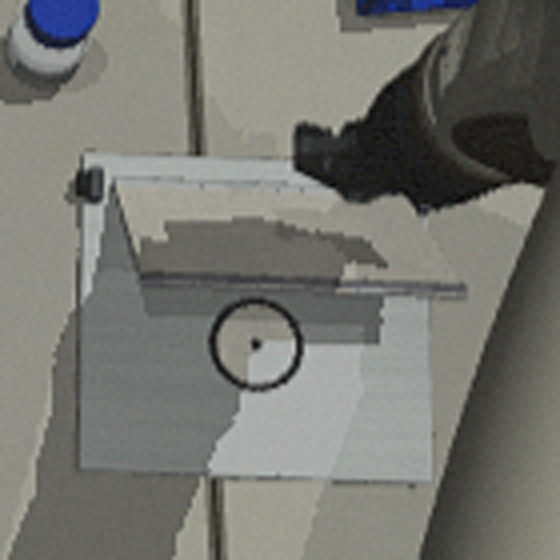

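```bash
python3 -c "
from h import *
p=bot.get_obs()['ee_pos'];print(p,proj('side',p),(proj('side',p)-[210,160])*4,(proj('top',p)-[300,130])*4)
q=p+[0,0,.1];print((proj('side',q)-[210,160])*4,(proj('top',q)-[300,130])*4)
cv2.imwrite('pics/s3.png',imaging.camera('side'));cv2.imwrite('pics/t3.png',imaging.camera('top'))
"
```

```text
[ 0.5927991  -0.20006613  0.11244339] [290.94868691 233.06760316] [323.79474765 292.27041263] [333.03396593 197.13433955]
[332.06006977 149.81898075] [391.26484539 160.78771928]
```

View pics/s3.png

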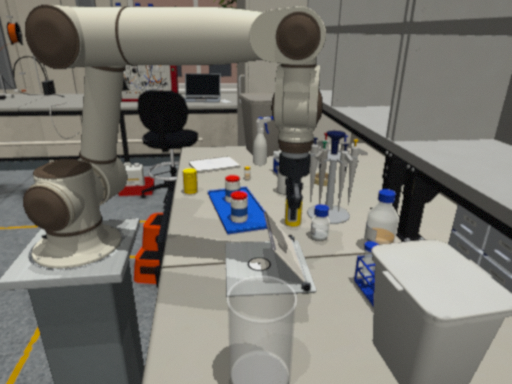

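View pics/t3.png

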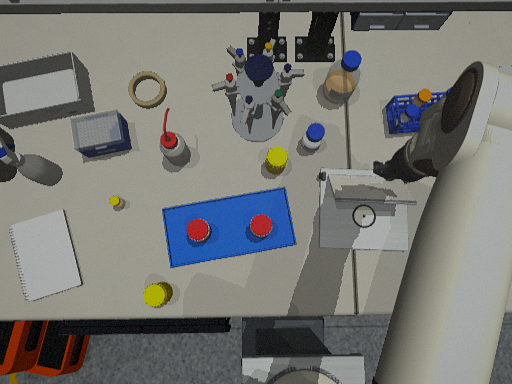

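```bash
python3 -c "
from h import *
p=bot.get_obs()['ee_pos']
for dz in(0,.02,.03,.04,.06,.08,.15): 
  q=p+[0,0,dz];print(dz,(proj('side',q)-[210,160])*4,(proj('top',q)-[300,130])*4)
cv2.imwrite('pics/s4.png',cv2.resize(imaging.camera('side')[140:260,240:340],None,fx=6,fy=5,interpolation=2))
cv2.imwrite('pics/t4.png',cv2.resize(imaging.camera('top')[140:220,340:440],None,fx=7,fy=7,interpolation=2))
"
```

```text
0 [322.97602585 292.80924595] [332.71578488 198.04930331]
0.02 [324.56736422 265.27064009] [343.40040967 191.39478595]
0.03 [325.37293754 251.32994301] [348.90800493 187.96458705]
0.04 [326.18522365 237.27307889] [354.53038155 184.46290089]
0.06 [327.83027273 208.80499258] [366.13413698 177.23593754]
0.08 [329.50320267 179.85441925] [378.24258608 169.69464468]
0.15 [335.58856537  74.5453233 ] [425.11116419 140.50431068]
```

View pics/s4.png

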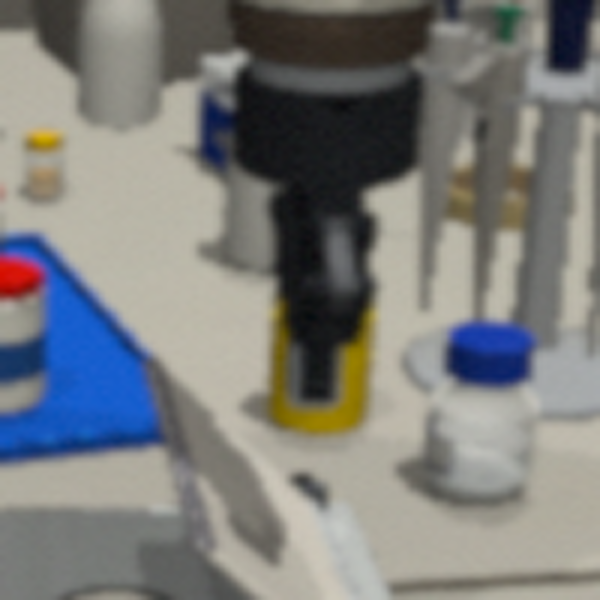

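View pics/t4.png

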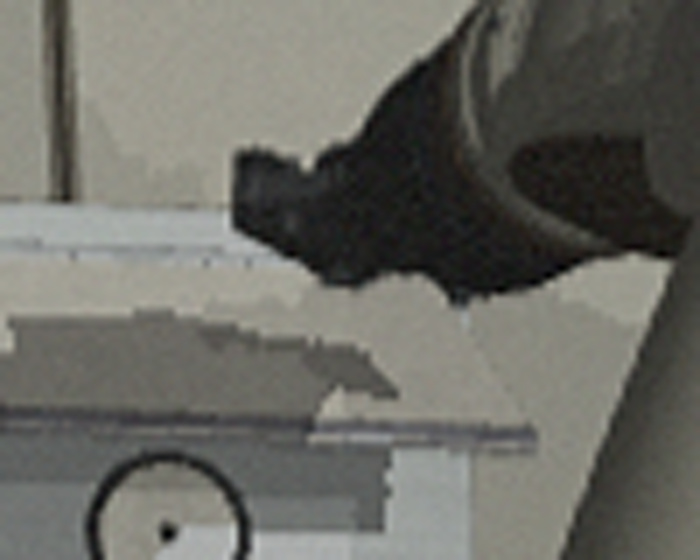

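```bash
python3 -c "
from h import *
for p in([.4855,.1066,.096],[.4765,.2646,.096]):print(proj('side',p))
# start picture: TCP projection
p=[.24398,.49265,.19285];print('start',proj('side',p),proj('top',p))
"
```

```text
[238.2111232  193.41604742]
[231.7986757  176.53190283]
start [169.78837638 136.22368668] [ 82.84930377 335.67825964]
```

```bash
python3 -c "
from h import *
s=cv2.imread('pics/side0.png');t=cv2.imread('pics/top0.png')
a=cv2.resize(s[60:180,120:220],None,fx=5,fy=5,interpolation=2)
p=(proj('side',[.24398,.49265,.19285])-[120,60])*5;cv2.circle(a,tuple(map(int,p)),3,(0,255,0),-1)
p=(proj('side',[.24398,.49265,.30])-[120,60])*5;cv2.circle(a,tuple(map(int,p)),3,(0,255,0),-1)
b=cv2.resize(t[290:384,0:130],None,fx=5,fy=5,interpolation=2)[:,:]
p=(proj('top',[.24398,.49265,.19285])-[0,290])*5;cv2.circle(b,tuple(map(int,p)),3,(0,255,0),-1)
cv2.imwrite('pics/a.png',a);cv2.imwrite('pics/b.png',b)"
```

```text
(no output)
```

View pics/a.png

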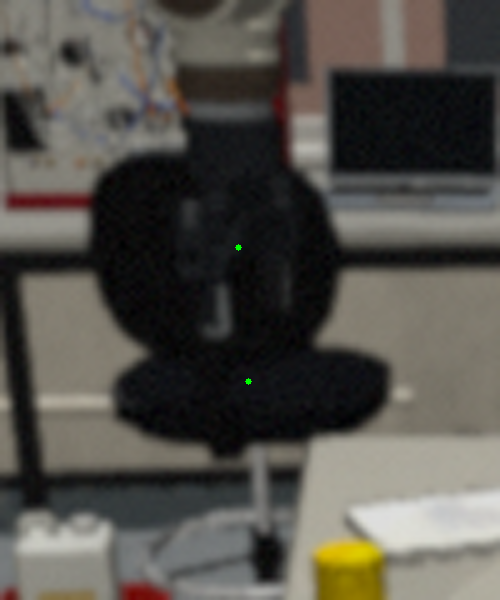

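View pics/b.png

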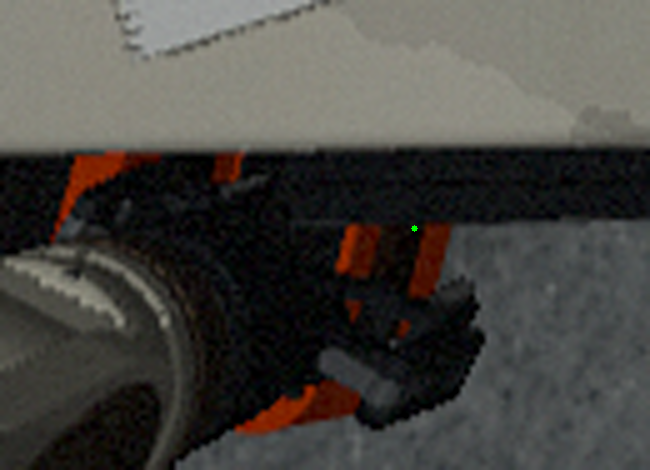

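servo_tool(
  moves=[
    [[0,0,0,-1.0,0,-0.5,0],[0,0,0,-1.5,0,-0.3,0],[0,0,0,-1.5,-0.2,0,0],[0,0,0,-1.5,-0.2,0,0],[0,0,0,-1.5,-0.2,0,0],[0,0,0,-1.5,-0.2,0,0],[0,0,0,-1.5,-0.2,0,0],[0,0,0,-1.0,-0.2,0,0],[0,0,0,-0.5,0,0,0],[0,0,0,0,0,0,0]],
  ],
)

```text
time: 4.78
ee_pos: [0.4656, -0.1769, 0.1215]
tcp_rot: [179.6, -0.6, -4.6]
wrist_force: [-0.1, 0.5, 0.8]
opening: -0.0003
```

servo_tool(
  moves=[
    [[0,0,0,0,0,0.8,0],[0,0,0,0.3,0,1.2,0],[0,0,0,0.3,0,1.2,0],[0,0,0,0.3,0,1.2,0],[0,0,0,0.3,0,0.9,0],[0,0,0,0,0,0,0],[0,0,0,0,0,0,0]],
  ],
)

```text
time: 5.37
ee_pos: [0.48, -0.1787, 0.0609]
tcp_rot: [179.6, -0.5, -4.6]
wrist_force: [0.4, -0.6, -0.6]
opening: 0.0001
```

```bash
python3 -c "
from h import *
st()
p=bot.get_obs()['ee_pos']
s=imaging.camera('side');a=cv2.resize(s[160:300,210:360],None,fx=4,fy=4,interpolation=2)
for dz in(0,.037):
  q=(proj('side',p+[0,0,dz])-[210,160])*4;cv2.circle(a,tuple(map(int,q)),3,(0,255,0),-1)
cv2.imwrite('pics/s5.png',a);st()"
```

```text
{'time': 5.3667, 'ee_pos': [0.48, -0.1787, 0.0609], 'tcp_rot': [179.5874, -0.5266, -4.5543], 'wrist_force': [0.3788, -0.6117, -0.5709], 'torque': [-0.0056, 0.0097, -0.014], 'opening': 0.0001, 'q': [-20.2536, -1.401, -11.1238, 79.6586, -0.2547, 164.3012]}
{'time': 5.4167, 'ee_pos': [0.4799, -0.1786, 0.0608], 'tcp_rot': [179.5902, -0.5112, -4.5522], 'wrist_force': [0.4212, 0.1302, -1.1432], 'torque': [0.0051, 0.0039, -0.0075], 'opening': -0.0001, 'q': [-20.2515, -1.4029, -11.1309, 79.6691, -0.2562, 164.3012]}
```

View pics/s5.png

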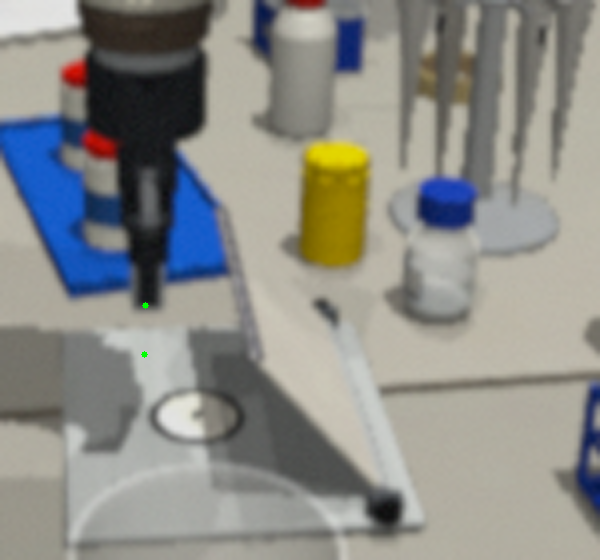

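servo_tool(
  moves=[
    [[0,0,0,1.0,0,0.1,0],[0,0,0,1.0,0,0.1,0],[0,0,0,1.0,0,0.1,0],[0,0,0,1.0,0,0.1,0],[0,0,0,1.0,0,0.1,0],[0,0,0,0.8,0,0,0],[0,0,0,0,0,0,0]],
  ],
)

```text
time: 6.0
ee_pos: [0.5421, -0.1839, 0.0582]
tcp_rot: [179.5, -0.5, -4.6]
wrist_force: [-0.4, 1.1, 0.8]
opening: -0.0002
```

```bash
python3 -c "
from h import *
st()
p=bot.get_obs()['ee_pos']
s=imaging.camera('side');a=cv2.resize(s[160:300,210:360],None,fx=4,fy=4,interpolation=2)
cv2.imwrite('pics/s6.png',a);st()"
```

```text
{'time': 6.0, 'ee_pos': [0.5421, -0.1839, 0.0582], 'tcp_rot': [179.5426, -0.4815, -4.5655], 'wrist_force': [-0.3764, 1.1476, 0.8127], 'torque': [-0.0328, 0.2145, 0.0082], 'opening': -0.0002, 'q': [-18.5535, 6.8713, -2.8214, 79.7295, -0.3275, 166.0122]}
{'time': 6.05, 'ee_pos': [0.5417, -0.1838, 0.0581], 'tcp_rot': [179.5496, -0.4807, -4.5612], 'wrist_force': [-0.1152, -0.0884, -0.399], 'torque': [-0.0214, 0.0509, -0.035], 'opening': 0.0002, 'q': [-18.5613, 6.8227, -2.8859, 79.716, -0.3207, 166.0002]}
```

View pics/s6.png

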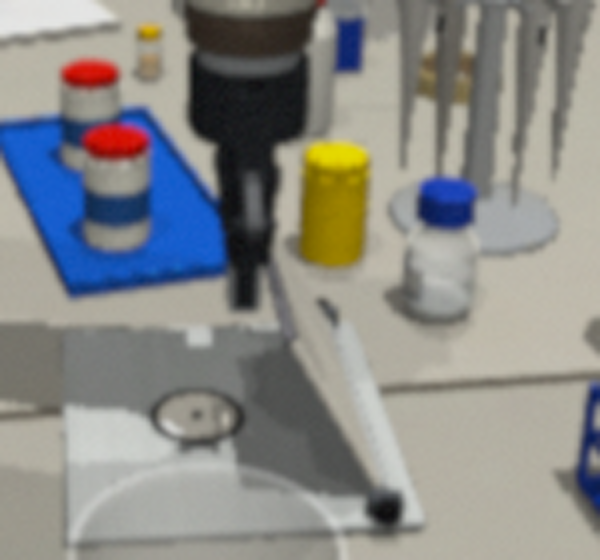

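servo_tool(
  moves=[
    [[0,0,0,0.8,0,0.1,0],[0,0,0,0.8,0,0,0],[0,0,0,0.8,0,0.1,0],[0,0,0,0.8,0,0,0],[0,0,0,0.6,0,0,0],[0,0,0,0,0,0,0]],
  ],
)

```text
time: 6.55
ee_pos: [0.5836, -0.187, 0.0691]
tcp_rot: [179.5, -1.1, -4.6]
wrist_force: [-1.3, 0.2, -1.4]
opening: 0.0002
```

```bash
cat >> h.py <<'E'
def edgetab(lo,hi,st_,off,sc):
    m=np.array([.5135,-.1755,.01]);yaw=np.radians(-3);X=np.array([np.cos(yaw),np.sin(yaw),0]);Y=np.array([-X[1],X[0],0])
    h=m+.105*X;h[2]=.018
    for a in np.arange(lo,hi,st_):
        e=h+.13*(-np.cos(a)*X+np.array([0,0,np.sin(a)]))
        print(round(a,2),e.round(3),*[((proj("side",e+s*Y)-off)*sc).round(0) for s in(.1,-.1)],*[proj("top",e+s*Y).round(1) for s in(.1,-.1)])
E
python3 -c "
from h import *
st()
s=imaging.camera('side');a=cv2.resize(s[160:300,210:360],None,fx=4,fy=4,interpolation=2)
cv2.imwrite('pics/s7.png',a);edgetab(1.1,1.8,.1,[210,160],4)"
```

```text
{'time': 6.55, 'ee_pos': [0.5836, -0.187, 0.0691], 'tcp_rot': [179.4622, -1.1337, -4.5517], 'wrist_force': [-1.3204, 0.1858, -1.4483], 'torque': [-0.0137, 0.1411, 0.0036], 'opening': 0.0002, 'q': [-17.6282, 11.5355, 3.6347, 80.8732, -0.2673, 166.926]}
1.1 [ 0.559 -0.178  0.134] [248. 183.] [291. 329.] [336.7 189.5] [419.  192.7]
1.2 [ 0.571 -0.179  0.139] [265. 176.] [311. 321.] [337.2 184.2] [419.8 187.5]
1.3 [ 0.584 -0.179  0.143] [283. 170.] [332. 314.] [337.6 178.9] [420.4 182.1]
1.4 [ 0.596 -0.18   0.146] [301. 166.] [354. 309.] [337.9 173.5] [420.8 176.7]
1.5 [ 0.609 -0.181  0.148] [319. 164.] [376. 306.] [338.1 168.1] [420.9 171.4]
1.6 [ 0.622 -0.181  0.148] [337. 163.] [398. 305.] [338.2 162.8] [420.8 166.1]
1.7 [ 0.635 -0.182  0.147] [355. 164.] [420. 306.] [338.1 157.7] [420.5 161. ]
```

View pics/s7.png

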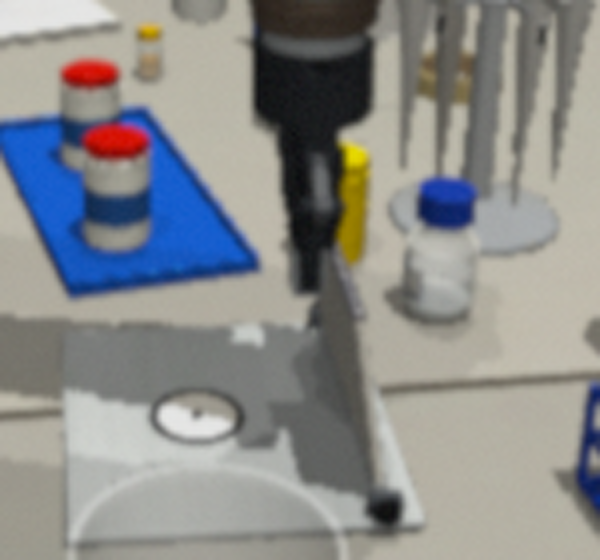

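servo_tool(
  moves=[
    [[0,0,0,0.5,0,0.1,0],[0,0,0,0.5,0,0.1,0],[0,0,0,0.4,0,0,0],[0,0,0,0.2,0,0,0],[0,0,0,0,0,0,0]],
  ],
)

```text
time: 7.02
ee_pos: [0.6009, -0.1881, 0.0709]
tcp_rot: [179.5, -1.4, -4.5]
wrist_force: [0.1, 1.0, 3.9]
opening: 0.0002
```

```bash
python3 -c "
from h import *
st()
s=imaging.camera('side');a=cv2.resize(s[160:300,250:350],None,fx=6,fy=6,interpolation=2)
cv2.imwrite('pics/s8.png',a[:600]);t=imaging.camera('top');cv2.imwrite('pics/t8.png',cv2.resize(t[140:270,310:430],None,fx=5,fy=5,interpolation=2));edgetab(1.4,1.71,.05,[250,160],6)"
```

```text
{'time': 7.0167, 'ee_pos': [0.6009, -0.1881, 0.0709], 'tcp_rot': [179.4749, -1.4293, -4.5415], 'wrist_force': [0.1218, 0.9904, 3.9366], 'torque': [0.1127, 0.0991, -0.0302], 'opening': 0.0002, 'q': [-17.2858, 13.5158, 6.1553, 81.1297, -0.1969, 167.2596]}
1.4 [ 0.596 -0.18   0.146] [211. 249.] [291. 464.] [337.9 173.5] [420.8 176.7]
1.45 [ 0.603 -0.18   0.147] [225. 247.] [308. 461.] [338.  170.8] [420.9 174.1]
1.5 [ 0.609 -0.181  0.148] [238. 246.] [324. 459.] [338.1 168.1] [420.9 171.4]
1.55 [ 0.616 -0.181  0.148] [252. 245.] [340. 458.] [338.1 165.5] [420.9 168.7]
1.6 [ 0.622 -0.181  0.148] [265. 245.] [357. 457.] [338.2 162.8] [420.8 166.1]
1.65 [ 0.629 -0.182  0.148] [279. 245.] [373. 458.] [338.1 160.3] [420.7 163.5]
1.7 [ 0.635 -0.182  0.147] [292. 246.] [389. 459.] [338.1 157.7] [420.5 161. ]
```

View pics/s8.png

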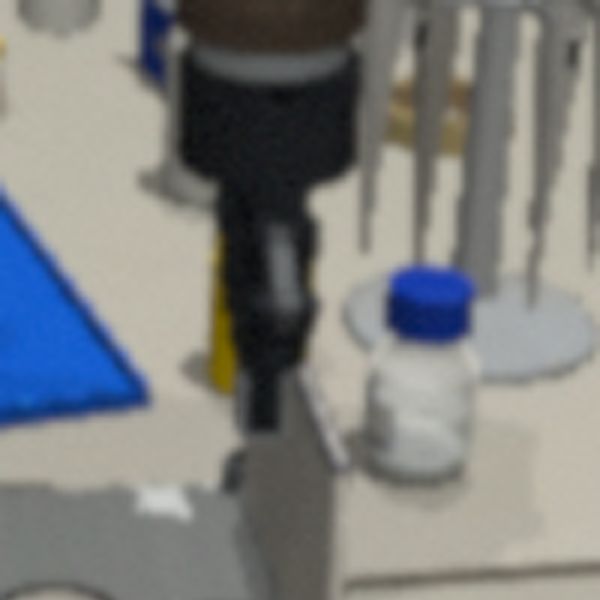

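View pics/t8.png

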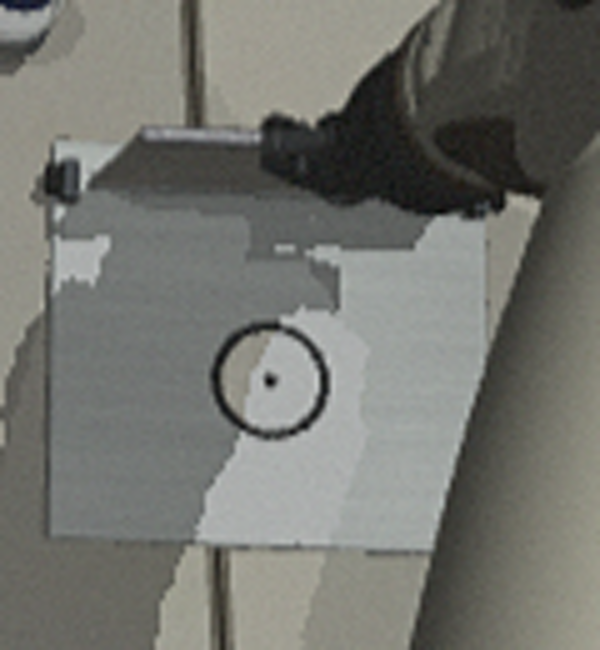

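servo_tool(
  moves=[
    [[0,0,0,-1.0,0,0,0],[0,0,0,-1.5,0,0,0],[0,0,0,-1.5,0,0,0],[0,0,0,-1.5,0,-0.5,0],[0,0,0,-1.0,0,-2.0,0],[0,0,0,0,0,-2.5,0],[0,0,0,0,0,-2.5,0],[0,0,0,0,0,-2.0,0],[0,0,0,0,0,-1.0,0],[0,0,0,0,0,0,0]],
  ],
)

```text
time: 7.95
ee_pos: [0.5252, -0.1808, 0.1689]
tcp_rot: [179.6, -0.7, -4.6]
wrist_force: [0.7, -0.3, -0.2]
opening: -0.0001
```

```bash
python3 -c "
from h import *
st()
s=imaging.camera('side');a=cv2.resize(s[160:300,250:350],None,fx=6,fy=6,interpolation=2)
cv2.imwrite('pics/s9.png',a[:600]);t=imaging.camera('top');cv2.imwrite('pics/t9.png',cv2.resize(t[140:270,310:430],None,fx=5,fy=5,interpolation=2));plan([.4855,.1066,.16],80,8.5,14)"
```

```text
{'time': 7.95, 'ee_pos': [0.5252, -0.1808, 0.1689], 'tcp_rot': [179.6416, -0.656, -4.6127], 'wrist_force': [0.684, -0.267, -0.1691], 'torque': [-0.044, 0.0115, -0.0168], 'opening': -0.0001, 'q': [-18.8859, 4.4541, 6.7794, 91.6012, -0.1856, 165.7276]}
dist 0.28989592999780045 turn [ 0.011 -0.003 -1.477]
[0.001, -0.0, -0.105, -0.44, -2.02, 0.03, 8.5] ,
[0.001, -0.0, -0.106, -0.23, -2.06, 0.03, 8.5] ,
[0.001, -0.0, -0.105, -0.01, -2.07, 0.04, 8.5] ,
[0.001, -0.0, -0.106, 0.21, -2.06, 0.04, 8.5] ,
[0.001, -0.0, -0.105, 0.42, -2.03, 0.04, 8.5] ,
[0.001, -0.0, -0.106, 0.63, -1.97, 0.04, 8.5] ,
[0.001, -0.0, -0.105, 0.84, -1.89, 0.04, 8.5] ,
[0.001, -0.001, -0.106, 1.03, -1.8, 0.05, 8.5] ,
[0.001, -0.0, -0.105, 1.22, -1.68, 0.05, 8.5] ,
[0.001, -0.001, -0.106, 1.38, -1.54, 0.05, 8.5] ,
[0.001, -0.0, -0.105, 1.54, -1.38, 0.05, 8.5] ,
[0.001, -0.001, -0.106, 1.68, -1.21, 0.05, 8.5] ,
[0.0, -0.001, -0.105, 1.79, -1.03, 0.04, 8.5] ,
[0.0, -0.0, -0.106, 1.89, -0.84, 0.05, 8.5] ,
```

View pics/s9.png

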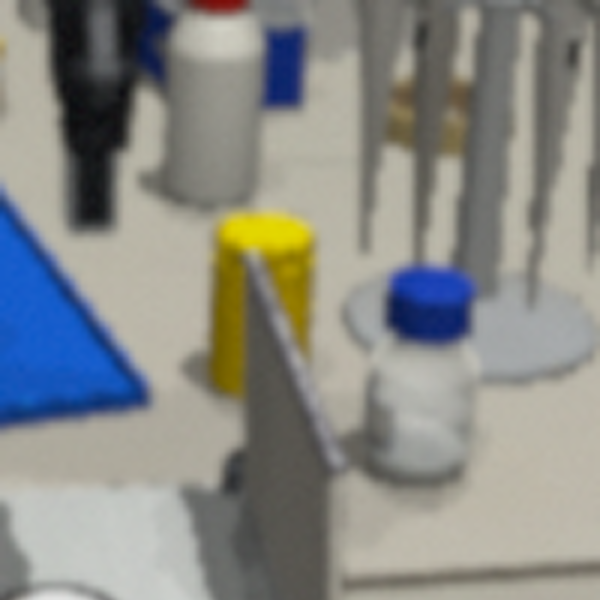

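View pics/t9.png

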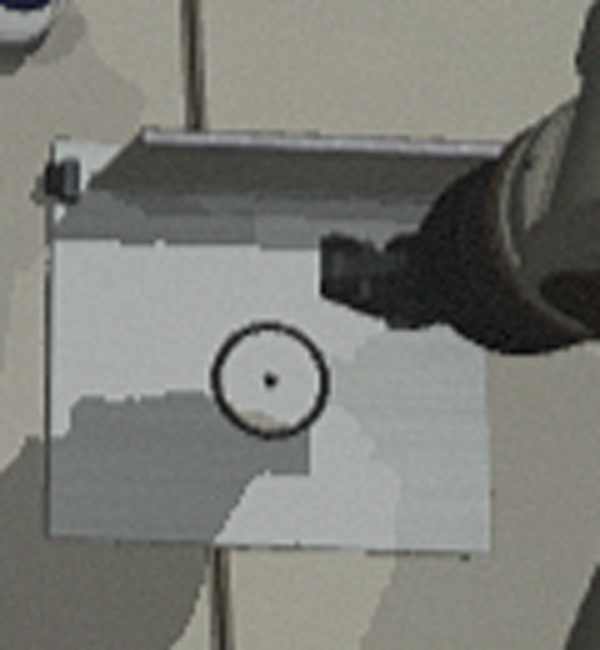

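servo_tool(
  moves=[
    [[0.001,0,-0.105,-0.4,-2.0,0,8.5],[0.001,0,-0.105,-0.2,-2.1,0,8.5],[0.001,0,-0.105,0,-2.1,0,8.5],[0.001,0,-0.105,0.2,-2.1,0,8.5],[0.001,0,-0.105,0.4,-2.0,0,8.5],[0.001,0,-0.105,0.6,-2.0,0,8.5],[0.001,0,-0.105,0.8,-1.9,0,8.5],[0.001,0,-0.105,1.0,-1.8,0,8.5],[0.001,0,-0.105,1.2,-1.7,0,8.5],[0.001,0,-0.105,1.4,-1.5,0,8.5],[0.001,0,-0.105,1.5,-1.4,0,8.5],[0,0,-0.105,1.7,-1.2,0,8.5]],
  ],
)

```text
time: 9.05
ee_pos: [0.4768, 0.0726, 0.1413]
tcp_rot: [-178.4, 0.3, 70.5]
wrist_force: [0.6, -0.5, 0.0]
opening: 0.085
```

```bash
python3 -c "
from h import *
st();plan([.4855,.1066,.13],80,8.5,5)"
```

```text
{'time': 9.05, 'ee_pos': [0.4768, 0.0726, 0.1413], 'tcp_rot': [-178.3845, 0.2877, 70.5043], 'wrist_force': [0.5741, -0.5031, 0.0299], 'torque': [0.0023, -0.1034, 0.0099], 'opening': 0.085, 'q': [8.3232, -3.3099, -4.1196, 90.7535, 0.4995, 117.8162]}
dist 0.036864873184196935 turn [-0.029  0.003 -0.166]
[-0.006, 0.001, -0.033, 0.7, -0.06, 0.22, 8.5] ,
[-0.006, 0.0, -0.033, 0.7, -0.03, 0.22, 8.5] ,
[-0.006, 0.001, -0.033, 0.7, -0.01, 0.23, 8.5] ,
[-0.005, 0.0, -0.033, 0.7, 0.01, 0.22, 8.5] ,
[-0.006, 0.001, -0.034, 0.71, 0.03, 0.23, 8.5] ,
```

servo_tool(
  moves=[
    [[-0.006,0,-0.033,0.7,0,0,8.5],[-0.006,0,-0.033,0.7,0,0,8.5],[-0.006,0,-0.033,0.7,0,0,8.5],[-0.006,0,-0.033,0.7,0,0,8.5],[-0.006,0,-0.033,0.6,0,0,8.5],[0,0,0,0,0,0,8.5]],
  ],
)

```text
time: 9.55
ee_pos: [0.4845, 0.1089, 0.1345]
tcp_rot: [-179.8, 0.3, 80.9]
wrist_force: [-0.2, 0.7, 0.6]
opening: 0.0852
```

```bash
python3 -c "
from h import *
st();plan([.4855,.1066,.09],80,8.5,5)
s=imaging.camera('side');a=cv2.resize(s[110:250,170:320],None,fx=4,fy=4,interpolation=2)
p=bot.get_obs()['ee_pos']
for dz in(0,.037):
  q=(proj('side',p+[0,0,dz])-[170,110])*4;cv2.circle(a,tuple(map(int,q)),3,(0,255,0),-1)
cv2.imwrite('pics/s10.png',a)
t=imaging.camera('top');a=cv2.resize(t[150:290,160:330],None,fx=4,fy=4,interpolation=2)
for dz in(0,.037):
  q=(proj('top',p+[0,0,dz])-[160,150])*4;cv2.circle(a,tuple(map(int,q)),3,(0,255,0),-1)
cv2.imwrite('pics/t10.png',a)"
```

```text
{'time': 9.55, 'ee_pos': [0.4845, 0.1089, 0.1345], 'tcp_rot': [-179.7779, 0.3295, 80.8911], 'wrist_force': [-0.202, 0.6586, 0.6087], 'torque': [-0.0069, -0.0024, 0.0193], 'opening': 0.0852, 'q': [12.8167, -2.7739, -4.3272, 88.7758, -0.2228, 111.9269]}
dist 0.04461451601406185 turn [-0.004  0.006  0.016]
[-0.001, 0.001, 0.003, -0.04, 0.03, 0.89, 8.5] ,
[-0.001, 0.001, 0.003, -0.04, 0.03, 0.89, 8.5] ,
[-0.001, 0.001, 0.003, -0.04, 0.03, 0.89, 8.5] ,
[-0.0, 0.001, 0.003, -0.04, 0.03, 0.89, 8.5] ,
[-0.001, 0.002, 0.004, -0.04, 0.03, 0.89, 8.5] ,
```

View pics/s10.png

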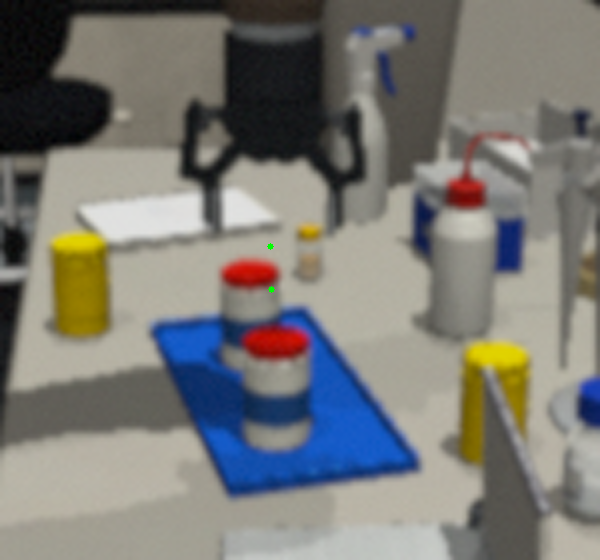

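View pics/t10.png

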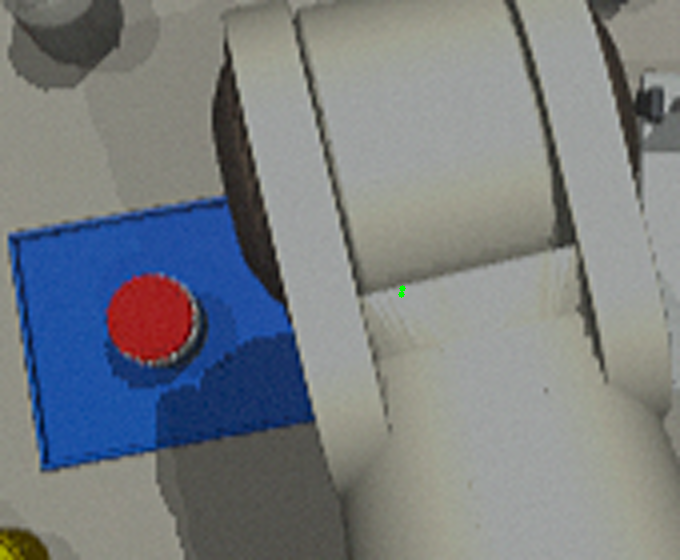

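servo_tool(
  moves=[
    [[0,0,0,-0.1,0.1,1.0,8.5],[0,0,0,-0.1,0,1.5,8.5],[0,0,0,0,0,1.5,8.5],[0,0,0,0,0,1.5,8.5],[0,0,0,0,0,1.5,8.5],[0,0,0,0,0,1.0,8.5],[0,0,0,0,0,0.5,8.5],[0,0,0,0,0,0,8.5]],
  ],
)

```text
time: 10.32
ee_pos: [0.4854, 0.1017, 0.0434]
tcp_rot: [-179.8, 0.4, 80.2]
wrist_force: [-0.7, 0.7, -0.7]
opening: 0.0851
```

```bash
python3 -c "
from h import *
st();plan([.4855,.1066,.006],80,8.5,5)
s=imaging.camera('side');a=cv2.resize(s[110:250,170:320],None,fx=4,fy=4,interpolation=2)
cv2.imwrite('pics/s11.png',a)"
```

```text
{'time': 10.3167, 'ee_pos': [0.4854, 0.1017, 0.0434], 'tcp_rot': [-179.8396, 0.3501, 80.1933], 'wrist_force': [-0.669, 0.6734, -0.7468], 'torque': [-0.016, 0.0211, -0.004], 'opening': 0.0851, 'q': [12.011, -2.3521, -13.9901, 78.641, -0.2654, 111.8189]}
dist 0.03767202806360794 turn [-0.003  0.006  0.003]
[-0.001, 0.001, 0.001, 0.1, -0.01, 0.75, 8.5] ,
[-0.0, 0.001, 0.001, 0.1, -0.01, 0.75, 8.5] ,
[-0.001, 0.001, 0.0, 0.1, -0.01, 0.74, 8.5] ,
[-0.0, 0.002, 0.001, 0.1, -0.02, 0.75, 8.5] ,
[-0.001, 0.001, 0.0, 0.1, -0.01, 0.74, 8.5] ,
```

View pics/s11.png

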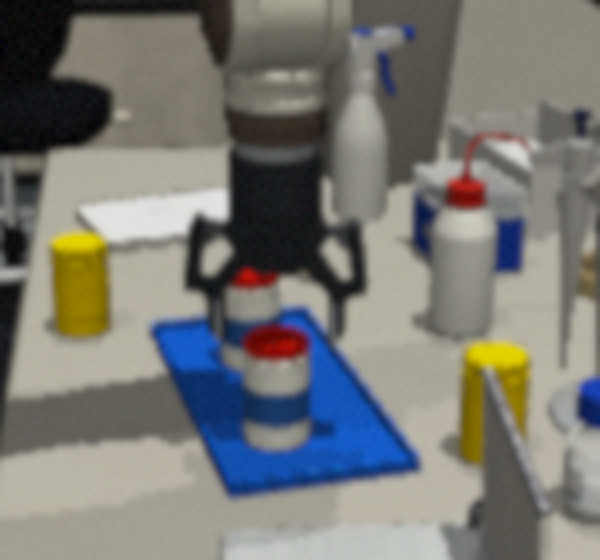

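servo_tool(
  moves=[
    [[0,0,0,0.1,0,0.7,8.5],[0,0,0,0.1,0,0.8,8.5],[0,0,0,0.1,0,0.8,8.5],[0,0,0,0.1,0,0.8,8.5],[0,0,0,0.1,0,0.5,8.5],[0,0,0,0,0,0,8.5],[0,0,0,0,0,0,8.5]],
  ],
)

```text
time: 10.95
ee_pos: [0.4879, 0.1074, 0.0062]
tcp_rot: [180.0, 0.3, 80.2]
wrist_force: [0.7, -0.0, 1.3]
opening: 0.0852
```

```bash
python3 -c "
from h import *
st()
s=imaging.camera('side');a=cv2.resize(s[110:250,170:320],None,fx=4,fy=4,interpolation=2)
cv2.imwrite('pics/s12.png',a)"
```

```text
{'time': 10.95, 'ee_pos': [0.4879, 0.1074, 0.0062], 'tcp_rot': [179.952, 0.2654, 80.1831], 'wrist_force': [0.7053, -0.0371, 1.2603], 'torque': [-0.0041, 0.001, -0.0125], 'opening': 0.0852, 'q': [12.5829, -1.2197, -17.0354, 74.2411, -0.2636, 112.3999]}
```

View pics/s12.png

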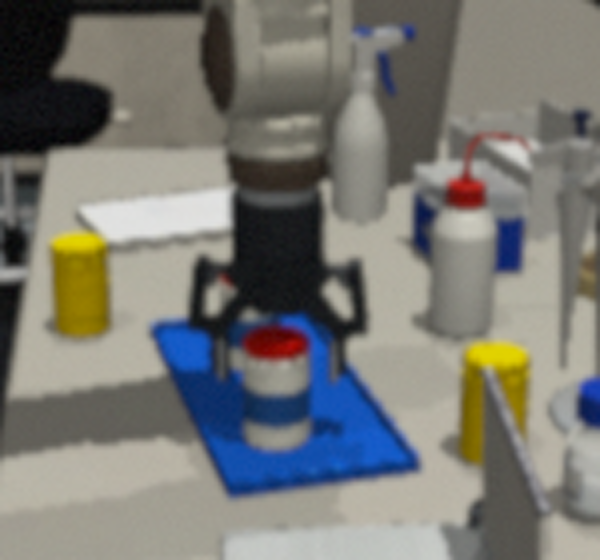

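servo_tool(
  moves=[
    [[0,0,0,0,0,0,4.5],[0,0,0,0,0,0,4.5],[0,0,0,0,0,0,4.5],[0,0,0,0,0,0,4.5],[0,0,0,0,0,0,4.5],[0,0,0,0,0,0,4.5],[0,0,0,0,0,0,4.5],[0,0,0,0,0,0,4.5]],
  ],
  force=60,
)

```text
time: 11.67
ee_pos: [0.4883, 0.1075, 0.0076]
tcp_rot: [179.9, 0.2, 80.2]
wrist_force: [0.1, 0.6, -1.2]
opening: 0.0552
```

```bash
python3 -c "
from h import *
st()"
```

```text
{'time': 11.6667, 'ee_pos': [0.4883, 0.1075, 0.0076], 'tcp_rot': [179.8948, 0.2333, 80.1827], 'wrist_force': [0.1389, 0.6296, -1.1684], 'torque': [0.0806, -0.008, 0.0356], 'opening': 0.0552, 'q': [12.5767, -1.2802, -16.9434, 74.3284, -0.2558, 112.3937]}
```

servo_tool(
  moves=[
    [[0,0,0,0,0,-0.4,4.5],[0,0,0,0,0,-0.8,4.5],[0,0,0,0,0,-0.8,4.5],[0,0,0,0,0,-0.8,4.5],[0,0,0,0,0,-0.8,4.5],[0,0,0,0,0,-0.6,4.5],[0,0,0,0,0,0,4.5],[0,0,0,0,0,0,4.5],[0,0,0,0,0,0,4.5],[0,0,0,0,0,0,4.5],[0,0,0,0,0,0,4.5]],
  ],
)

```text
time: 12.58
ee_pos: [0.4887, 0.1077, 0.0552]
tcp_rot: [179.8, 0.2, 80.2]
wrist_force: [-0.3, 0.4, -1.0]
opening: 0.055
```

```bash
python3 -c "
from h import *
st()
for i in range(3):
  s=imaging.camera('side');print(bot.get_obs()['wrist_force'].round(2),bot.get_obs()['joint_efforts'].round(2))
a=cv2.resize(s[110:250,170:320],None,fx=4,fy=4,interpolation=2)
cv2.imwrite('pics/s13.png',a)"
```

```text
{'time': 12.5833, 'ee_pos': [0.4887, 0.1077, 0.0552], 'tcp_rot': [179.8109, 0.1996, 80.1798], 'wrist_force': [-0.3178, 0.43, -0.9708], 'torque': [0.0202, 0.0453, 0.0317], 'opening': 0.055, 'q': [12.5989, -2.3518, -12.6733, 79.5798, -0.2566, 112.4185]}
[ 0.01 -0.08 -2.13] [-0.000e+00 -4.545e+01  4.811e+01 -3.000e-02 -2.000e-02 -0.000e+00]
[-0.27  0.63 -2.36] [-0.000e+00 -4.527e+01  4.789e+01 -3.000e-02 -2.000e-02 -0.000e+00]
[-0.64  0.28 -1.67] [ 0.000e+00 -4.519e+01  4.780e+01 -2.000e-02 -2.000e-02  0.000e+00]
```

View pics/s13.png

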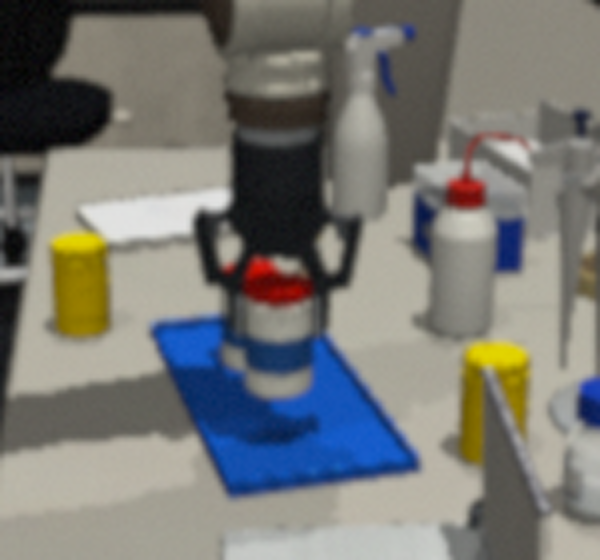

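servo_tool(
  moves=[
    [[0,0,0,0,0,0,4.5],[0,0,0,0,0,0,4.5],[0,0,0,0,0,0,4.5]],
  ],
)

```text
time: 12.98
ee_pos: [0.4884, 0.1077, 0.0547]
tcp_rot: [179.9, 0.2, 80.2]
wrist_force: [0.8, -0.3, -1.0]
opening: 0.0552
```

```bash
python3 -c "
from h import *
st()"
```

```text
{'time': 12.9833, 'ee_pos': [0.4884, 0.1077, 0.0547], 'tcp_rot': [179.8623, 0.2213, 80.1813], 'wrist_force': [0.8246, -0.2603, -1.0017], 'torque': [-0.0277, 0.0161, -0.0311], 'opening': 0.0552, 'q': [12.5979, -2.3237, -12.7055, 79.5753, -0.2571, 112.4163]}
```

servo_tool(
  moves=[
    [[0,0,0,0,0,0.6,4.5],[0,0,0,0,0,0.8,4.5],[0,0,0,0,0,0.8,4.5],[0,0,0,0,0,0.8,4.5],[0,0,0,0,0,0.6,4.5],[0,0,0,0,0,0.3,4.5],[0,0,0,0,0,0.1,4.5],[0,0,0,0,0,0,4.5],[0,0,0,0,0,0,4.5]],
  ],
)

```text
time: 13.73
ee_pos: [0.4873, 0.1072, 0.0085]
tcp_rot: [-180.0, 0.3, 80.2]
wrist_force: [-0.3, 0.2, -2.3]
opening: 0.055
```

servo_tool(
  moves=[
    [[0,0,0,0,0,0.1,4.5],[0,0,0,0,0,0.1,4.5],[0,0,0,0,0,0,4.5]],
  ],
)

```text
time: 13.98
ee_pos: [0.4879, 0.1074, 0.0077]
tcp_rot: [179.9, 0.2, 80.2]
wrist_force: [0.8, 0.4, -1.5]
opening: 0.0552
```

servo_tool(
  moves=[
    [[0,0,0,0,0,0,8.5],[0,0,0,0,0,0,8.5],[0,0,0,0,0,0,8.5],[0,0,0,0,0,0,8.5],[0,0,0,0,0,0,8.5],[0,0,0,0,0,0,8.5]],
  ],
)

```text
time: 14.48
ee_pos: [0.4893, 0.1077, 0.0092]
tcp_rot: [179.7, 0.2, 80.2]
wrist_force: [0.1, -0.1, 0.5]
opening: 0.0851
```

```bash
python3 -c "
from h import *
st()
s=imaging.camera('side')
a=cv2.resize(s[110:250,170:320],None,fx=4,fy=4,interpolation=2)
cv2.imwrite('pics/s14.png',a)"
```

```text
{'time': 14.4833, 'ee_pos': [0.4893, 0.1077, 0.0092], 'tcp_rot': [179.7463, 0.1704, 80.1807], 'wrist_force': [0.0546, -0.1025, 0.5437], 'torque': [-0.0093, 0.0128, 0.0425], 'opening': 0.0851, 'q': [12.5735, -1.3686, -16.8516, 74.3473, -0.2542, 112.3921]}
```

View pics/s14.png

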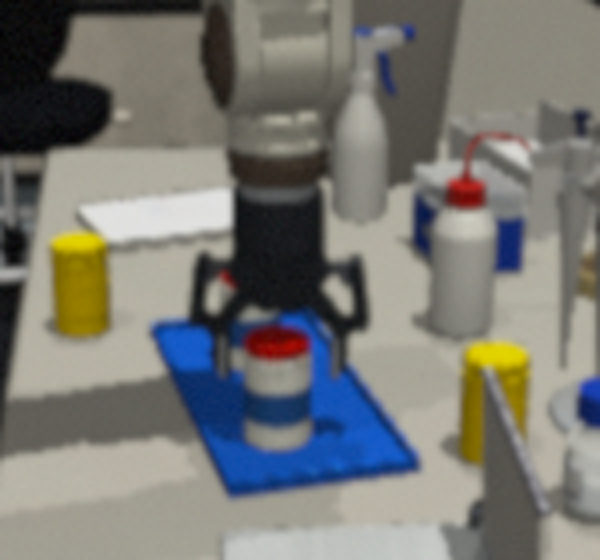

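servo_tool(
  moves=[
    [[0,0,0,0,0,-0.7,8.5],[0,0,0,0,0,-1.2,8.5],[0,0,0,0,0,-2,8.5],[0,0,0,0,0,-2,8.5],[0,0,0,0,0,-2,8.5],[0,0,0,0,0,-2,8.5],[0,0,0,0,0,-1.5,8.5],[0,0,0,0,0,-0.5,8.5]],
  ],
)

```text
time: 15.2
ee_pos: [0.4874, 0.1078, 0.1385]
tcp_rot: [179.8, 0.2, 80.2]
wrist_force: [-0.3, -0.2, -0.7]
opening: 0.085
```

```bash
python3 -c "
from h import *
st();plan([.4775,.2646,.125],80,8.5,8)
t=imaging.camera('top');print(blobs(t,'red'))"
```

```text
{'time': 15.2, 'ee_pos': [0.4874, 0.1078, 0.1385], 'tcp_rot': [179.7768, 0.184, 80.1796], 'wrist_force': [-0.2612, -0.1679, -0.6827], 'torque': [-0.016, -0.0264, -0.0163], 'opening': 0.085, 'q': [12.6396, -2.9048, -4.0196, 88.7491, -0.2554, 112.4593]}
dist 0.15765527712639402 turn [0.004 0.003 0.003]
[0.0, 0.0, 0.0, 1.91, -0.46, 0.16, 8.5] ,
[0.001, 0.0, 0.0, 1.91, -0.46, 0.16, 8.5] ,
[0.0, 0.001, 0.001, 1.91, -0.46, 0.16, 8.5] ,
[0.001, 0.0, 0.0, 1.91, -0.46, 0.16, 8.5] ,
[0.0, 0.001, 0.001, 1.91, -0.46, 0.16, 8.5] ,
[0.001, 0.0, 0.0, 1.91, -0.46, 0.17, 8.5] ,
[0.0, 0.001, 0.001, 1.91, -0.46, 0.17, 8.5] ,
[0.001, 0.0, 0.0, 1.91, -0.45, 0.17, 8.5] ,
[([167.4, 135.4], 206, [160, 109, 16, 38]), ([197.0, 229.1], 347, [187, 219, 21, 21])]
```

servo_tool(
  moves=[
    [[0,0,0,1.5,-0.4,0,8.5],[0,0,0,2.0,-0.5,0,8.5],[0,0,0,2.0,-0.5,0,8.5],[0,0,0,2.0,-0.5,0,8.5],[0,0,0,2.0,-0.5,0,8.5],[0,0,0,2.0,-0.5,0,8.5],[0,0,0,2.0,-0.5,0,8.5],[0,0,0,1.3,-0.3,0,8.5],[0,0,0,0.4,0,0,8.5],[0,0,0,0,0,0,8.5]],
  ],
)

```text
time: 16.08
ee_pos: [0.4755, 0.2692, 0.1346]
tcp_rot: [179.9, 0.3, 80.0]
wrist_force: [0.2, -0.9, -1.3]
opening: 0.085
```

```bash
python3 -c "
from h import *
st();plan([.4775,.2646,.04],80,8.5,8)"
```

```text
{'time': 16.0833, 'ee_pos': [0.4755, 0.2692, 0.1346], 'tcp_rot': [179.8789, 0.3473, 80.024], 'wrist_force': [0.2319, -0.932, -1.2657], 'torque': [-0.0266, -0.032, 0.0408], 'opening': 0.085, 'q': [29.715, 3.8104, 2.3169, 88.6351, -0.3446, 129.691]}
dist 0.09477512119660292 turn [0.002 0.006 0.   ]
[0.0, 0.001, 0.0, -0.04, 0.03, 1.18, 8.5] ,
[0.0, 0.001, 0.0, -0.05, 0.03, 1.18, 8.5] ,
[0.0, 0.001, 0.0, -0.05, 0.03, 1.18, 8.5] ,
[0.0, 0.001, 0.0, -0.05, 0.03, 1.19, 8.5] ,
[0.001, 0.001, 0.0, -0.05, 0.03, 1.18, 8.5] ,
[0.0, 0.0, 0.0, -0.05, 0.04, 1.19, 8.5] ,
[0.001, 0.001, 0.0, -0.05, 0.03, 1.18, 8.5] ,
[0.0, 0.0, 0.0, -0.05, 0.04, 1.19, 8.5] ,
```

servo_tool(
  moves=[
    [[0,0,0,-0.1,0.1,1.0,8.5],[0,0,0,-0.1,0.1,1.3,8.5],[0,0,0,-0.1,0,1.3,8.5],[0,0,0,0,0,1.3,8.5],[0,0,0,0,0,1.3,8.5],[0,0,0,0,0,0.6,8.5],[0,0,0,0,0,0,8.5]],
  ],
)

```text
time: 16.67
ee_pos: [0.4772, 0.2582, 0.0575]
tcp_rot: [180.0, 0.5, 79.7]
wrist_force: [-0.4, -0.7, -0.5]
opening: 0.0848
```

```bash
python3 -c "
from h import *
st();plan([.4775,.2646,.006],80,8.5,8)
s=imaging.camera('side')
a=cv2.resize(s[110:250,170:320],None,fx=4,fy=4,interpolation=2)
cv2.imwrite('pics/s15.png',a)"
```

```text
{'time': 16.6667, 'ee_pos': [0.4772, 0.2582, 0.0575], 'tcp_rot': [179.9884, 0.5344, 79.717], 'wrist_force': [-0.4341, -0.7182, -0.4884], 'torque': [0.009, -0.0068, 0.0057], 'opening': 0.0848, 'q': [28.6688, 3.8298, -6.1747, 80.3224, -0.4229, 128.953]}
dist 0.05189647673966708 turn [ 0.     0.009 -0.005]
[0.0, 0.001, -0.001, 0.09, -0.01, 0.64, 8.5] ,
[0.0, 0.001, -0.001, 0.08, -0.01, 0.64, 8.5] ,
[0.0, 0.001, -0.0, 0.08, -0.01, 0.64, 8.5] ,
[0.0, 0.001, -0.001, 0.08, -0.01, 0.65, 8.5] ,
[0.0, 0.001, -0.0, 0.08, -0.01, 0.64, 8.5] ,
[0.0, 0.001, -0.001, 0.09, -0.01, 0.65, 8.5] ,
[0.0, 0.002, -0.0, 0.08, -0.01, 0.64, 8.5] ,
[0.0, 0.001, -0.001, 0.08, -0.01, 0.65, 8.5] ,
```

View pics/s15.png

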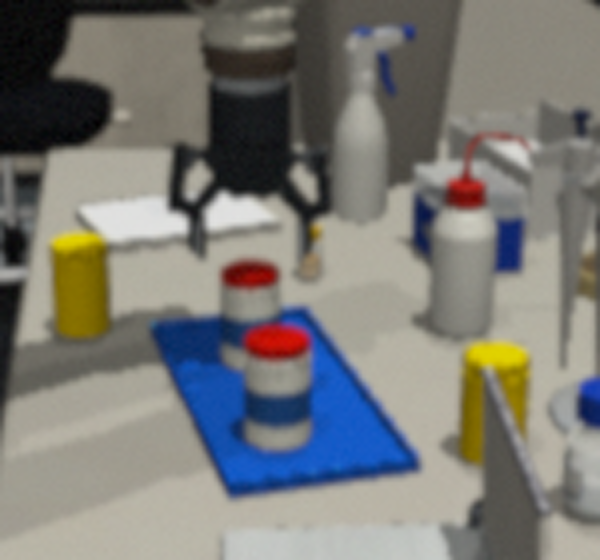

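servo_tool(
  moves=[
    [[0,0.001,0,0.1,0,0.6,8.5],[0,0.001,0,0.2,0,0.8,8.5],[0,0.001,0,0.2,0,0.8,8.5],[0,0.001,0,0.1,0,0.8,8.5],[0,0.001,0,0.1,0,0.8,8.5],[0,0.001,0,0.1,0,0.8,8.5],[0,0,0,0.1,0,0.4,8.5],[0,0,0,0,0,0,8.5],[0,0,0,0,0,0,8.5]],
  ],
)

```text
time: 17.47
ee_pos: [0.4799, 0.2676, 0.0038]
tcp_rot: [179.9, 0.1, 79.7]
wrist_force: [0.4, 0.3, -0.1]
opening: 0.0847
```

```bash
python3 -c "
from h import *
st()
s=imaging.camera('side')
a=cv2.resize(s[110:250,170:320],None,fx=4,fy=4,interpolation=2)
cv2.imwrite('pics/s16.png',a)"
```

```text
{'time': 17.4667, 'ee_pos': [0.4799, 0.2676, 0.0038], 'tcp_rot': [179.8841, 0.075, 79.6878], 'wrist_force': [0.4383, 0.3373, -0.0583], 'torque': [0.0425, 0.0031, 0.0168], 'opening': 0.0847, 'q': [29.2202, 5.5024, -10.3803, 74.0756, -0.1316, 129.5322]}
```

View pics/s16.png

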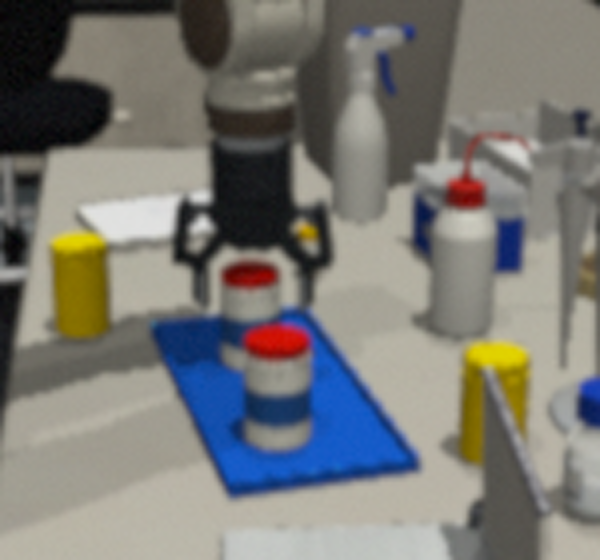

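Tips flank the far jar at the right height. Close with more force for the heavier one.

servo_tool(
  moves=[
    [[0,0,0,-0.1,0,0,4.5],[0,0,0,-0.1,0,0,4.5],[0,0,0,0,0,0,4.5],[0,0,0,0,0,0,4.5],[0,0,0,0,0,0,4.5],[0,0,0,0,0,0,4.5],[0,0,0,0,0,0,4.5],[0,0,0,0,0,0,4.5]],
  ],
  force=80,
)

```text
time: 18.18
ee_pos: [0.4793, 0.2658, 0.0054]
tcp_rot: [179.9, -0.0, 79.7]
wrist_force: [-0.6, -0.3, -1.1]
opening: 0.055
```

servo_tool(
  moves=[
    [[0,0,0,0,0,-0.4,4.5],[0,0,0,0,0,-0.8,4.5],[0,0,0,0,0,-0.8,4.5],[0,0,0,0,0,-0.8,4.5],[0,0,0,0,0,-0.8,4.5],[0,0,0,0,0,-0.6,4.5],[0,0,0,0,0,-0.2,4.5],[0,0,0,0,0,0,4.5],[0,0,0,0,0,0,4.5],[0,0,0,0,0,0,4.5],[0,0,0,0,0,0,4.5]],
  ],
)

```text
time: 19.1
ee_pos: [0.4786, 0.265, 0.053]
tcp_rot: [180.0, 0.1, 79.7]
wrist_force: [-0.6, -0.3, -6.2]
opening: 0.055
```

```bash
python3 -c "
from h import *
st()
for i in range(3):
  s=imaging.camera('side');print(bot.get_obs()['wrist_force'].round(2))
a=cv2.resize(s[110:250,170:320],None,fx=4,fy=4,interpolation=2)
cv2.imwrite('pics/s17.png',a)"
```

```text
{'time': 19.1, 'ee_pos': [0.4786, 0.265, 0.053], 'tcp_rot': [179.9928, 0.117, 79.6857], 'wrist_force': [-0.5621, -0.3362, -6.2279], 'torque': [0.035, -0.0194, -0.0117], 'opening': 0.055, 'q': [29.031, 4.2163, -6.2668, 79.5855, -0.0951, 129.3454]}
[-0.38 -0.06 -6.84]
[ 0.55 -0.42 -5.47]
[ 0.18  0.15 -6.41]
```

View pics/s17.png

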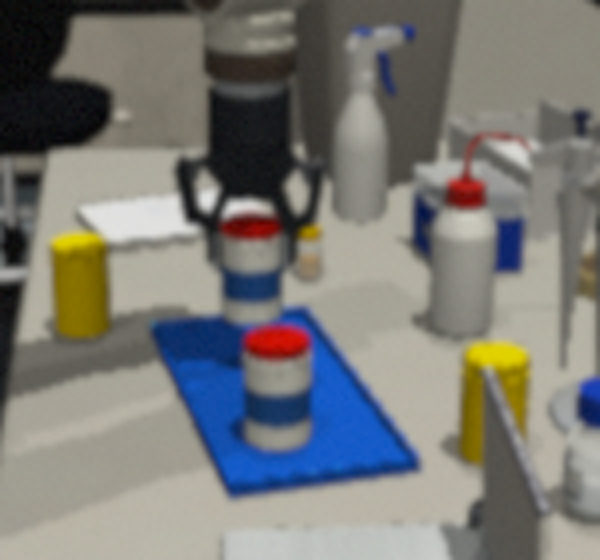

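servo_tool(
  moves=[
    [[0,0,0,0,0,-0.8,4.5],[0,0,0,0,0,-1.4,4.5],[0,0,0,0,0,-1.6,4.5],[0,0,0,0,0,-1.6,4.5],[0,0,0,0,0,-1.6,4.5],[0,0,0,0,0,-1.6,4.5],[0,0,0,0,0,-1.0,4.5],[0,0,0,0,0,-0.5,4.5],[0,0,0,0,0,0,4.5]],
  ],
)

```text
time: 20.0
ee_pos: [0.4773, 0.2646, 0.16]
tcp_rot: [-179.9, 0.2, 79.7]
wrist_force: [0.3, -0.0, -6.0]
opening: 0.0548
```

```bash
python3 -c "
from h import *
st();plan([.5135,-.1755,.16],80,4.5,22)"
```

```text
{'time': 20.0, 'ee_pos': [0.4773, 0.2646, 0.16], 'tcp_rot': [-179.8683, 0.2301, 79.6875], 'wrist_force': [0.3049, -0.0213, -5.9638], 'torque': [0.0337, -0.0147, 0.039], 'opening': 0.0548, 'q': [29.0519, 4.0881, 5.4157, 91.5753, -0.0943, 129.3649]}
dist 0.44153730168390787 turn [-0.002  0.004 -0.005]
[-0.0, 0.0, -0.0, -1.94, 0.52, 0.01, 4.5] ,
[-0.0, 0.0, -0.0, -1.94, 0.52, 0.01, 4.5] ,
[-0.0, 0.0, -0.0, -1.94, 0.52, 0.01, 4.5] ,
[-0.0, 0.0, -0.0, -1.94, 0.52, 0.01, 4.5] ,
[-0.0, 0.0, -0.0, -1.94, 0.52, 0.01, 4.5] ,
[-0.0, 0.0, -0.0, -1.94, 0.52, 0.01, 4.5] ,
[-0.0, 0.0, -0.0, -1.94, 0.52, 0.01, 4.5] ,
[-0.0, 0.0, -0.0, -1.94, 0.52, 0.01, 4.5] ,
[-0.0, 0.0, -0.0, -1.94, 0.52, 0.0, 4.5] ,
[-0.0, 0.0, -0.0, -1.94, 0.52, 0.01, 4.5] ,
[-0.0, 0.0, -0.0, -1.94, 0.52, 0.0, 4.5] ,
[-0.0, 0.0, -0.0, -1.94, 0.52, 0.01, 4.5] ,
[-0.0, 0.0, -0.001, -1.94, 0.52, 0.0, 4.5] ,
[-0.0, 0.0, -0.0, -1.94, 0.52, 0.01, 4.5] ,
[-0.0, 0.001, -0.001, -1.94, 0.52, 0.0, 4.5] ,
[-0.0, 0.0, -0.0, -1.94, 0.51, 0.0, 4.5] ,
[-0.0, 0.001, -0.001, -1.94, 0.52, 0.0, 4.5] ,
[-0.0, 0.0, -0.0, -1.94, 0.51, 0.0, 4.5] ,
[-0.001, 0.001, -0.001, -1.93, 0.51, 0.0, 4.5] ,
[-0.0, 0.0, -0.0, -1.94, 0.51, 0.0, 4.5] ,
[-0.001, 0.001, -0.001, -1.93, 0.51, 0.01, 4.5] ,
[-0.0, 0.0, -0.0, -1.94, 0.52, 0.0, 4.5] ,
```

servo_tool(
  moves=[
    [[0,0,0,-0.8,0.2,0,4.5],[0,0,0,-1.5,0.4,0,4.5],[0,0,0,-2,0.5,0,4.5],[0,0,0,-2,0.5,0,4.5],[0,0,0,-2,0.5,0,4.5],[0,0,0,-2,0.5,0,4.5],[0,0,0,-2,0.5,0,4.5],[0,0,0,-2,0.5,0,4.5],[0,0,0,-2,0.5,0,4.5],[0,0,0,-2,0.5,0,4.5],[0,0,0,-2,0.5,0,4.5],[0,0,0,-2,0.5,0,4.5]],
  ],
)

```text
time: 21.0
ee_pos: [0.4871, 0.022, 0.1487]
tcp_rot: [-179.0, 0.7, 80.0]
wrist_force: [-0.1, -0.4, -5.9]
opening: 0.0553
```

```bash
python3 -c "
from h import *
st();plan([.5135,-.1755,.15],80,4.5,11)"
```

```text
{'time': 21.0, 'ee_pos': [0.4871, 0.022, 0.1487], 'tcp_rot': [-179.023, 0.6601, 80.0277], 'wrist_force': [-0.0831, -0.3677, -5.9477], 'torque': [0.0659, -0.0478, 0.002], 'opening': 0.0553, 'q': [2.8696, -3.0402, -3.0272, 91.1123, -0.4264, 102.8516]}
dist 0.1992747167133912 turn [-0.017  0.012  0.   ]
[-0.002, 0.001, 0.0, -1.73, 0.55, -0.0, 4.5] ,
[-0.002, 0.001, 0.0, -1.73, 0.55, -0.0, 4.5] ,
[-0.001, 0.001, 0.0, -1.73, 0.55, -0.0, 4.5] ,
[-0.002, 0.001, 0.0, -1.73, 0.55, -0.0, 4.5] ,
[-0.001, 0.001, 0.0, -1.72, 0.55, -0.01, 4.5] ,
[-0.002, 0.001, 0.0, -1.73, 0.55, -0.01, 4.5] ,
[-0.001, 0.001, 0.0, -1.72, 0.55, -0.01, 4.5] ,
[-0.002, 0.001, 0.0, -1.73, 0.54, -0.01, 4.5] ,
[-0.001, 0.001, 0.0, -1.72, 0.55, -0.0, 4.5] ,
[-0.002, 0.001, 0.0, -1.73, 0.54, -0.01, 4.5] ,
[-0.001, 0.002, 0.0, -1.72, 0.55, -0.01, 4.5] ,
```

servo_tool(
  moves=[
    [[-0.002,0.001,0,-1.8,0.55,0,4.5],[-0.002,0.001,0,-1.8,0.55,0,4.5],[-0.002,0.001,0,-1.8,0.55,0,4.5],[-0.002,0.001,0,-1.8,0.55,0,4.5],[-0.002,0.001,0,-1.8,0.55,0,4.5],[-0.002,0.001,0,-1.8,0.55,0,4.5],[-0.002,0.001,0,-1.8,0.55,0,4.5],[-0.002,0.001,0,-1.8,0.55,0,4.5],[0,0.001,0,-1.6,0.5,0,4.5],[0,0.001,0,-1.0,0.3,0,4.5],[0,0,0,0,0,0,4.5],[0,0,0,0,0,0,4.5]],
  ],
)

```text
time: 22.0
ee_pos: [0.4988, -0.1719, 0.1363]
tcp_rot: [-178.9, 0.2, 79.6]
wrist_force: [-1.1, -0.0, -6.4]
opening: 0.055
```

```bash
python3 -c "
from h import *
st();plan([.5135,-.1755,.062],80,4.5,8)"
```

```text
{'time': 22.0, 'ee_pos': [0.4988, -0.1719, 0.1363], 'tcp_rot': [-178.9176, 0.1867, 79.6295], 'wrist_force': [-1.055, -0.0352, -6.373], 'torque': [0.0459, -0.0805, -0.0045], 'opening': 0.055, 'q': [-18.8097, 2.2573, 0.8695, 89.6554, -0.3435, 81.5657]}
dist 0.07581264790598159 turn [-0.019  0.003 -0.006]
[-0.002, 0.0, -0.001, -0.01, 0.21, 0.92, 4.5] ,
[-0.002, 0.0, -0.001, -0.01, 0.2, 0.93, 4.5] ,
[-0.002, 0.001, -0.001, -0.01, 0.2, 0.93, 4.5] ,
[-0.003, 0.0, -0.001, -0.01, 0.2, 0.93, 4.5] ,
[-0.002, 0.001, -0.001, -0.01, 0.2, 0.92, 4.5] ,
[-0.003, 0.0, -0.0, -0.01, 0.2, 0.93, 4.5] ,
[-0.002, 0.001, -0.001, -0.01, 0.19, 0.93, 4.5] ,
[-0.003, 0.0, -0.0, -0.01, 0.2, 0.92, 4.5] ,
```

servo_tool(
  moves=[
    [[-0.003,0,0,0,0.2,0.7,4.5],[-0.003,0,0,0,0.2,1.0,4.5],[-0.003,0,0,0,0.2,1.0,4.5],[-0.003,0,0,0,0.2,1.0,4.5],[-0.003,0,0,0,0.2,1.0,4.5],[-0.003,0,0,0,0.2,1.0,4.5],[0,0,0,0,0.2,0.8,4.5],[0,0,0,0,0.1,0.4,4.5],[0,0,0,0,0,0,4.5],[0,0,0,0,0,0,4.5]],
  ],
)

```text
time: 22.83
ee_pos: [0.5124, -0.1709, 0.0563]
tcp_rot: [-179.8, 0.1, 79.9]
wrist_force: [-0.1, -0.8, -6.3]
opening: 0.0552
```

```bash
python3 -c "
from h import *
st();plan([.5135,-.1755,.062],80,4.5,3)
s=imaging.camera('side')
cv2.imwrite('pics/s18.png',cv2.resize(s[140:300,200:360],None,fx=3.7,fy=3.7,interpolation=2))
t=imaging.camera('top');cv2.imwrite('pics/t18.png',cv2.resize(t[120:290,160:430],None,fx=2.9,fy=2.9,interpolation=2));print(blobs(t,'red'),blobs(s,'red'))
print(proj('side',[.5135,-.1755,.156]))
edgetab(1.4,1.71,.1,[200,140],3.7)"
```

```text
{'time': 22.8333, 'ee_pos': [0.5124, -0.1709, 0.0563], 'tcp_rot': [-179.7691, 0.0971, 79.8716], 'wrist_force': [-0.145, -0.7732, -6.2851], 'torque': [-0.0556, -0.0115, -0.0112], 'opening': 0.0552, 'q': [-18.3659, 3.3967, -6.761, 80.0569, -0.1292, 81.7629]}
dist 0.007402184824125454 turn [-0.004  0.002 -0.002]
[-0.001, 0.001, -0.001, -0.15, 0.06, -0.19, 4.5] ,
[-0.002, 0.0, -0.001, -0.14, 0.06, -0.19, 4.5] ,
[-0.001, 0.001, -0.0, -0.15, 0.06, -0.19, 4.5] ,
[([228.9, 76.6], 35, [226, 74, 7, 6]), ([167.4, 135.3], 212, [160, 109, 16, 39]), ([260.9, 224.1], 345, [251, 214, 21, 21])] [([286.1, 157.9], 52, [282, 154, 9, 8]), ([136.4, 187.9], 271, [119, 177, 35, 19]), ([237.9, 194.3], 60, [232, 192, 13, 6]), ([258.9, 221.8], 119, [249, 219, 21, 7])]
[259.27644283 215.09846272]
1.4 [ 0.596 -0.18   0.146] [315. 228.] [364. 360.] [337.9 173.5] [420.8 176.7]
1.5 [ 0.609 -0.181  0.148] [332. 225.] [385. 357.] [338.1 168.1] [420.9 171.4]
1.6 [ 0.622 -0.181  0.148] [349. 225.] [405. 356.] [338.2 162.8] [420.8 166.1]
1.7 [ 0.635 -0.182  0.147] [365. 226.] [425. 357.] [338.1 157.7] [420.5 161. ]
```

View pics/s18.png

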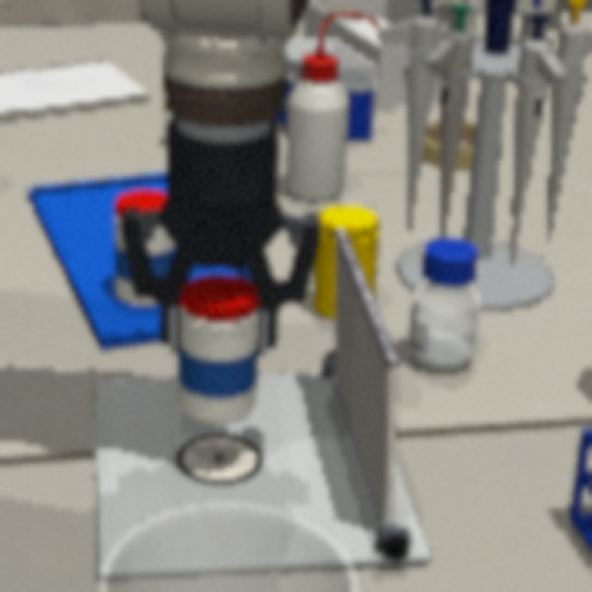

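View pics/t18.png

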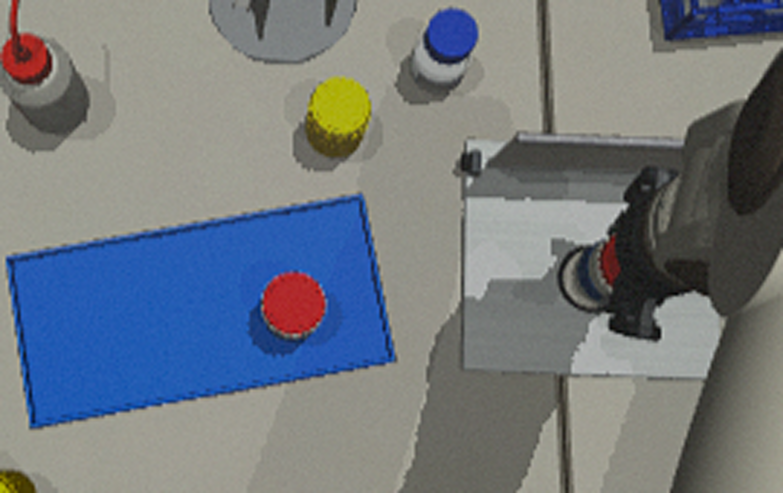

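servo_tool(
  moves=[
    [[0,0,0,-0.2,0,0,4.5],[0,0,0,-0.2,0,0,4.5],[0,0,0,0,0,0,4.5],[0,0,0,0,0,0,4.5],[0,0,0,0,0,0,4.5],[0,0,0,0,0,0,4.5],[0,0,0,0,0,0,4.5],[0,0,0,0,0,0,4.5]],
  ],
)

```text
time: 23.6
ee_pos: [0.5131, -0.1762, 0.0595]
tcp_rot: [179.9, 0.1, 79.8]
wrist_force: [0.5, 0.0, -7.1]
opening: 0.0553
```

```bash
python3 -c "
from h import *
st();o=bot.get_obs();print(o['qd'].round(2))
p=o['ee_pos']
s=imaging.camera('side')
for z in(.055,.147): print((proj('side',[p[0],p[1],z])-[200,140])*3.7)
cv2.imwrite('pics/s19.png',cv2.resize(s[140:300,200:360],None,fx=3.7,fy=3.7,interpolation=2));st()"
```

```text
{'time': 23.6, 'ee_pos': [0.5131, -0.1762, 0.0595], 'tcp_rot': [179.95, 0.1452, 79.8307], 'wrist_force': [0.5359, 0.0238, -7.1397], 'torque': [-0.0115, -0.011, -0.0211], 'opening': 0.0553, 'q': [-18.8758, 3.354, -6.4466, 80.128, -0.136, 81.2933]}
[-0.01 -0.1  -0.   -0.05 -0.03 -0.09]
[216.46626725 404.34701273]
[218.69119806 290.02619512]
{'time': 23.65, 'ee_pos': [0.5131, -0.1762, 0.0595], 'tcp_rot': [179.9577, 0.1436, 79.8325], 'wrist_force': [-0.2883, 0.0151, -6.9683], 'torque': [0.0094, 0.0089, 0.0058], 'opening': 0.0552, 'q': [-18.8759, 3.3578, -6.4488, 80.1298, -0.1356, 81.2914]}
```

View pics/s19.png

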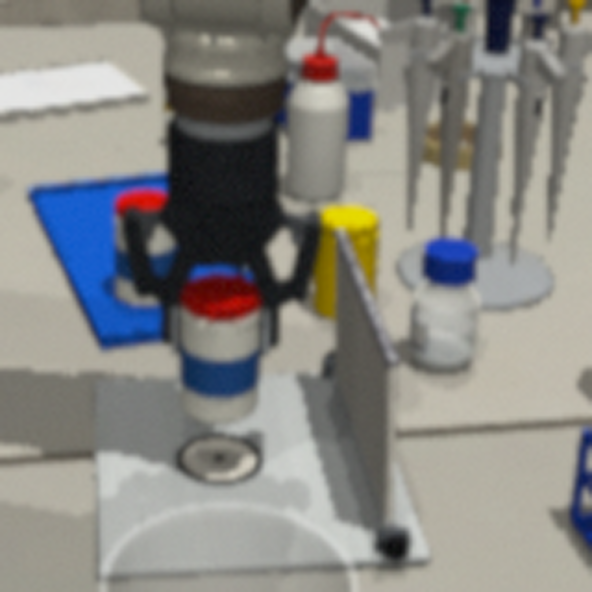

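```bash
python3 -c "
from workcell import bot
print(bot.job_done())"
```

```text
the job is handed in; nothing more can be done
None
```

The board stands upright, the lighter jar is back on the tray, and the arm is holding the heavier jar still over the round mark. I handed the job in at about 23.7 s; no verdict is reported.

- **Board:** my first push went over its edge without touching it. The fingertips show about 37 mm higher in both cameras than the reported TCP (tool point). I lowered the tool by that much and pushed again. The last picture puts the board at about 1.53–1.55 rad, against 1.571.
- **Jars:** both were picked by their red lids, not the yellow look-alikes.
  - The one nearer the stand read about 1–2 N when lifted, so it is the lighter. It is back upright on the tray and let go.
  - The other read about 6–7 N, so it is the heavier.
- **Final hold:** the heavier jar is upright and within a few millimetres of the mark's centre. Its foot is about 48 mm above the plate and touches neither plate nor board. Joint speeds were at most 0.1 deg/s.
- **Bystanders:** in the last pictures that show them, the wash bottle and clear bottle had not moved. The vial was last in view before the final carry, also unmoved.
- **Checks that disagreed:** the fingertip height was the main one. Rows also drifted or overshot by up to about 2 cm, most of it in height while pushing forward, and I corrected for this as I went. Wrist force readings scatter by about 1 N, still well below the gap between the two jars.

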